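Spring a reamed bush out of its jig, trap it, and let it out gently

ROBOT

A 6-joint arm with a two-finger parallel gripper is mounted at the origin on the work surface; the furniture and walls round the work are solid. World frame = base frame: x ahead of the robot, y to its left, z up, the work surface at z = 0. Lengths are in m, angles in rad, forces in N, time in s.
With the tool pointing down it reaches from about 0.2 to 0.875 m from the base axis. Payload 3.4 kg.
Tool frame: the origin (TCP) lies between the finger pads; the fingertips stand 19 mm ahead of it and the grasp point (between the pads) is the TCP; z points along the fingers, y is the direction in which the jaws open and shut (so a half turn about z gives the same grasp; the last joint's range is limited). The gripper opens to 94 mm and grips with 3 to 60 N. Pads are 16 mm wide; open, the fingers measure 119 mm over their backs; the gripper's body (75 mm by 177 mm) begins 78 mm behind the grasp point.
Start: joints at [-1.373, 0.276, 1.505, -0, 1.361, -0.121], TCP at [0.18, -0.546, 0.224] pointing down, gripper open.
Joint ranges: [-2.89, 2.89], [-0.75, 2.08], [0.22, 2.7], [-1.18, 4.32], [0.11, 2.71], [-2.7, 2.7]. Speed limits (rad/s): [2.57, 2.57, 3.14, 3.14, 3.14, 3.14].

INTERFACE

Orientations are given as [roll, pitch, yaw] about the fixed x, y, z axes, in that order (R = Rz(yaw) Ry(pitch) Rx(roll)).
In Python, from rig import robot gives the robot as it stands.
- The arm moves only by the tool apply_moves, never from a script. Its arguments are lists of equal length, an entry for each row: "claw": the opening in per cent of the stroke, from 0 (shut) to 100 (fully open); "offset": the shift along the tool's x, y, z in m, a list of three; "turn": the turn, a rotation vector about the tool's x, y, z in rad, a list of three. A call has exactly 10 rows; each row shifts and turns the pose as measured when the row begins, along the tool's axes as they then stand; what a row does not reach is not made up. A row lasts 1/12 s, in which the tool goes at most 41.7 mm and 7.16 degrees, less where a joint would pass 70% of its speed; a pose out of reach is approached as far as the arm can. A call with a gripper value outside its range is refused whole. The fingers move at their own pace and stop on an object; "squeeze" is the grip in N (left out, the last holds). Time passes only in rows, so rows that do not move let the fingers close, or fill a call up. It gives the time, the measured TCP pose, the force and the opening at its end, in the units of the state.
- robot.sense(): the state, without advancing time (a new reading comes with each control period).
- robot.capture(name): name is "scene" or "top" or "wrist"; returns the picture (480x640x3 uint8, blue, green, red); there is no depth.
- robot.camera_info(name): a dict with "fx", "fy", "cx", "cy" (pixels), "origin" and "rotation" of the camera in the world. Camera axes: x right, y down, z forward; pixel columns grow to the right and rows downward; lengths in m; the calibration is good to about 2 mm. A picture is of the moment at which its call begins: read the wrist's pose just before it. camera_info takes no time and is no camera call; for the wrist camera it gives the pose at the moment of the call.
- robot.hand_in(): hands the job in, once; it reports no verdict.
The state is a dict: "time_s": time; "joint_positions": joint angles; "joint_vel": joint speeds; "tau": joint torques, N m; "tcp_pos": TCP position; "eef_rot": TCP orientation; "wrist_force": force on the tool from outside, world axes, zero at the start; "torque": the same for the moment, N m; "gripper_width": opening from 0.0 (shut) to 1.0 (fully open).
Only numpy, scipy, OpenCV 4.12 (cv2) and the standard library are available. Lean on these libraries where they do the work, as an engineer would, in place of code of your own. Each camera call takes 0.05 s, during which the arm holds its last target.

TASK

Unload the reaming jig with the fingertips alone: with one finger press the long release bar down, while the other finger waits close in front of the bush and traps it as the spring ejector kicks it out of the nest, before it can shoot off along the track. Keep the bar down while you gently ease the trapped bush out along the track until the ejector has run its full stroke and is spent, then draw clear, so that the bar comes up and the bush is left standing on the track. Do not lift the bush, and leave the small bush, the cap and the drift rod beside the jig alone.

Things in the scene. Friction and masses are not known exactly. Their poses are not given: they have to be found in the camera images.
- jig: Fixed jig on a grey plate. Origin under its foot, on the axis of the bush as it starts. x: way out of the nest, along the track; y: away from the bar; z up. Track: level, 26 mm above the origin, 33 mm wide, ends at x=100; rails beside it 4 mm high. Nest roof x=-32 to 10, y=-26 to 26, its top 58 mm up (65 mm at its guide bush). Foot x=-86 to 104, y=-64 to 32.
- bush: Loose turned bush, 30 mm diameter, 22 mm tall, 50 to 80 g, standing upright. Origin at the centre of its underside. It starts in the nest, the front of it showing, pushed by the ejector with 5.5 N against two catch pins (6 mm thick, 9 mm high, 12 to 19 mm ahead of its axis, 9.5 mm either side of the track's middle) that go down with the bar.
- bar_top (a point): Centre of the flat top face of the release bar, an aluminium bar 80 mm long (along jig x, 8 to 88) and 18 mm wide (jig y -58 to -40) beside the track, so 49 mm from the track's middle. It moves with the bar: 43 mm above the jig's origin when up, 32 mm when fully down, that is 17 and 6 mm above the track.
- release_bar (a joint): Travel of the release bar, m: 0 up, 0.011 fully down. It takes 5 to 9 N. The bush is let go at about 0.009. A spring lifts bar and catch pins again when let go; if the bush still stands over the pins (less than 35 mm out) they come up under it and tip it, so keep the bar down until the bush is past.
- ejector (a joint): Travel of the spring ejector that pushes the bush from behind, m: 0 in the nest, 0.045 at the end of its stroke. It pushes with 5.5 N at first and 2 N at the end, where it stops. Untrapped, the bush leaves it at more than 1 m/s and runs off the end of the track.
- small_bush: Bystander: grey turned bush 24 mm diameter, 30 mm tall, standing on the plate near its left end. Origin under its centre. Leave alone.
- cap: Bystander: ribbed black cap 42 mm diameter, 16 mm tall, lying on the plate near its left end. Origin under its centre. Leave alone.
- drift: Bystander: drift rod 130 mm long, 13 mm thick, lying beyond the plate's left end. Origin under its centre. Leave alone.

How it is judged:
On the way, in this order (a step that is already met when the one before it is completed fails the run):
1. the release bar is held down and the bush, let go by the catch, is trapped against a finger before the ejector has run its stroke (value of joint release_bar above 0.008 m and x of bush in the frame of jig between 0.001 and 0.04 m and contact force between the fingers and bush above 0.5 N and linear speed of bush below 0.12 m/s), for 0.1 s.
2. the bush has been let out to the end of the ejector's stroke (x of bush in the frame of jig above 0.043 m and value of joint ejector above 0.043 m), for 0.1 s.
At the end, for the whole second after the job is handed in: The bush stands upright (within 0.08 rad) and at rest on the track, its axis 42 to 85 mm out from where it started, the ejector is spent (past 43 mm) and the release bar is back up (under 2 mm) (x of bush in the frame of jig between 0.042 and 0.085 m and z of bush in the frame of jig between 0.023 and 0.029 m and angle between bush's own z axis and vertical below 0.08 rad and linear speed of bush below 0.02 m/s and value of joint ejector above 0.043 m and value of joint release_bar below 0.002 m); the robot touches nothing.
It fails at once if the bush shoots past the end of the ejector's stroke (faster than 0.4 m/s) (x of bush in the frame of jig above 0.046 m and linear speed of bush above 0.4 m/s).
It fails at once if the bar is let up (less than 5 mm down) while the bush is still over the catch pins (3 to 33 mm out) (x of bush in the frame of jig between 0.003 and 0.033 m and value of joint release_bar below 0.005 m).
It fails at once if the bush leaves the track or falls (x of bush in the frame of jig above 0.098 m or z of bush in the frame of jig below 0.018 m or angle between bush's own z axis and vertical above 0.7 rad).
It fails at once if the bush is lifted (z of bush in the frame of jig above 0.036 m).
It fails at once if a bystander is disturbed (moved more than 15 mm) (distance of any of small_bush, cap, drift from where it was at the start of the episode above 0.015 m).
It also fails if it takes over 35 s, if anything falls off the work surface, if the arm or the gripper's body presses on something with over 40 N, if the wrist force passes 120 N, or if a joint passes its speed limit or range.

## Working session

There is one attempt and no reset: what is moved stays moved. The work goes in short steps, Python scripts to look and compute and a tool call to move; the robot and the scene stay as the last step left them, time stands still between calls to the robot, and variables do not carry over. Pictures are saved under pics/ and viewed, and the job is handed in when it is done.

Besides the shell and the picture viewer there is one more tool, called after "Request:" as a command line: name --argument value ..., lists and objects as JSON in quotes. apply_moves: Moves the arm, as the interface text tells. Its arguments: {"type":"object","properties":{"claw":{"type":"array","items":{"type":"number"}},"offset":{"type":"array","items":{"type":"array","items":{"type":"number"}}},"turn":{"type":"array","items":{"type":"array","items":{"type":"number"}}},"squeeze":{"type":"number"}},"required":["claw","offset","turn"]}

```bash
mkdir -p pics; python3 - <<'E'
from rig import robot
import cv2
s=robot.sense(); print(s)
for n in("scene","top","wrist"):
    im=robot.capture(n); cv2.imwrite(f"pics/{n}0.png",im); print(n,robot.camera_info(n))
E
```

```text
{'time_s': 0.0, 'joint_positions': array([-1.37300769e+00,  2.76598138e-01,  1.50613776e+00, -4.08806116e-05,
        1.36071763e+00, -1.20989181e-01]), 'joint_vel': array([ 0.00106152, -0.0007913 , -0.00017119, -0.00050697,  0.00054309,
       -0.00163409]), 'tau': array([ 2.19325484e-03, -4.04572999e+01, -2.37223989e+01,  7.05403858e-02,
        3.46864143e-02, -1.39895383e-04]), 'tcp_pos': array([ 0.18008596, -0.54549064,  0.2236011 ]), 'eef_rot': array([-3.13974055e+00, -1.84923658e-04,  3.18786207e-01]), 'wrist_force': array([0.74501976, 0.51183946, 0.25094958]), 'torque': array([-0.02466154, -0.02726996, -0.03294894]), 'gripper_width': 1.000944112417771}
scene {'fx': 533.8221034699665, 'fy': 533.8221034699665, 'cx': 317.8120463060745, 'cy': 239.02758742031466, 'origin': array([ 0.49457846, -0.85732184,  0.44534089]), 'rotation': array([-2.03960932, -0.00697401,  0.02944977])}
top {'fx': 550.6663834723532, 'fy': 550.6663834723532, 'cx': 316.5184079578046, 'cy': 242.2286640607898, 'origin': array([ 0.34643497, -0.07950442,  0.95378233]), 'rotation': array([-2.99839708, -0.02725487, -1.58163519])}
wrist {'fx': 333.45950140275806, 'fy': 333.45950140275806, 'cx': 320.285819112328, 'cy': 238.75675769940483, 'origin': array([ 0.24171976, -0.52407318,  0.3839989 ]), 'rotation': array([ 2.91359939e+00,  1.82338248e-03, -1.25154041e+00])}
```

View pics/scene0.png

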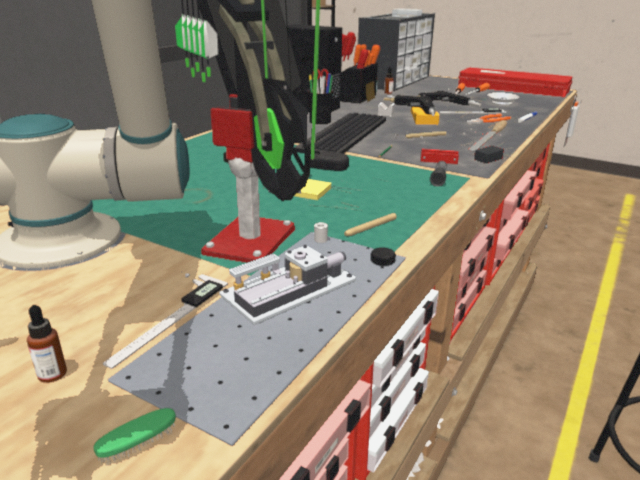

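View pics/top0.png

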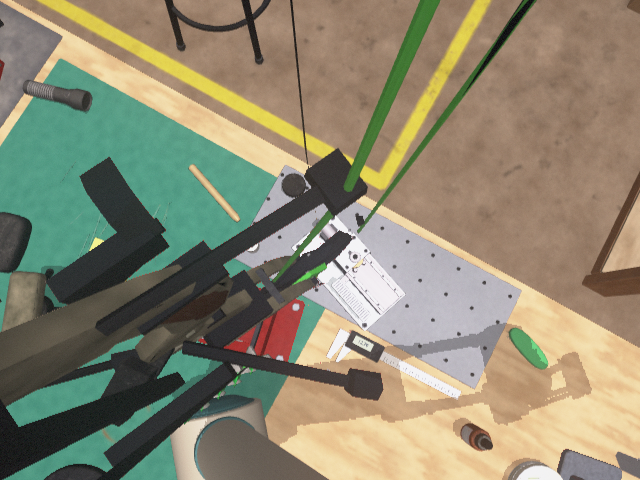

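View pics/wrist0.png

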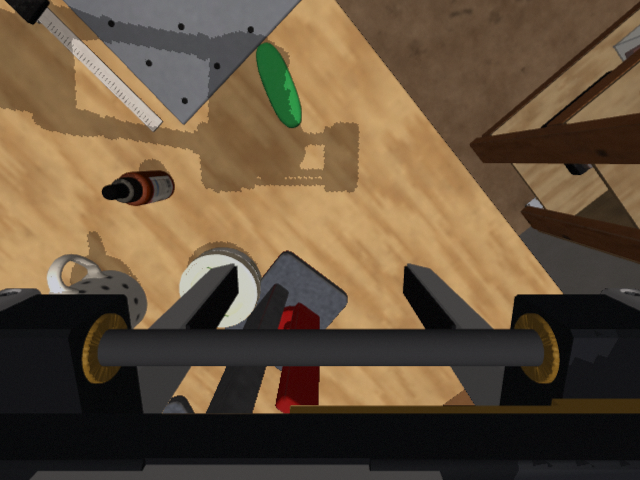

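```bash
cat >h.py <<'E'
import numpy as np, cv2
from scipy.spatial.transform import Rotation as R
def Rm(r): return R.from_euler('xyz',r).as_matrix()
def ray(ci,u,v):
    d=Rm(ci['rotation'])@np.array([(u-ci['cx'])/ci['fx'],(v-ci['cy'])/ci['fy'],1]); return np.array(ci['origin']),d
def atz(ci,u,v,z):
    o,d=ray(ci,u,v); return o+d*(z-o[2])/d[2]
def proj(ci,P):
    p=Rm(ci['rotation']).T@(np.array(P)-ci['origin']); return np.array([ci['cx']+ci['fx']*p[0]/p[2],ci['cy']+ci['fy']*p[1]/p[2]])
def crop(im,u0,v0,u1,v1,k,name):
    cv2.imwrite(name,cv2.resize(im[v0:v1,u0:u1],None,fx=k,fy=k,interpolation=cv2.INTER_CUBIC))
E
python3 - <<'E'
from h import *
s=cv2.imread('pics/scene0.png');t=cv2.imread('pics/top0.png')
crop(s,200,210,400,330,4,'pics/s0c.png'); crop(t,230,160,430,310,4,'pics/t0c.png')
from rig import robot
print([proj(robot.camera_info(n),[0,0,0]) for n in('scene','top')],proj(robot.camera_info('top'),[.18,-.546,.2]))
E
```

```text
[array([ 59.85639292, 239.3492617 ]), array([253.73443951, 538.21270069])] [651.65150403 443.70871059]
```

View pics/s0c.png

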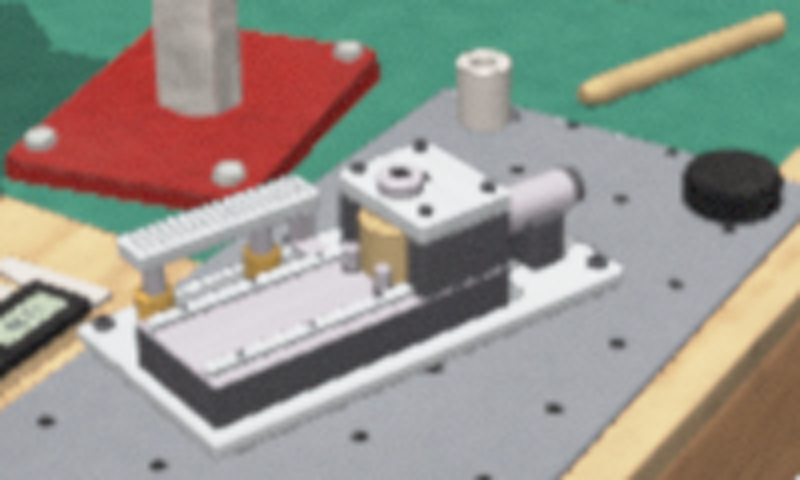

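View pics/t0c.png

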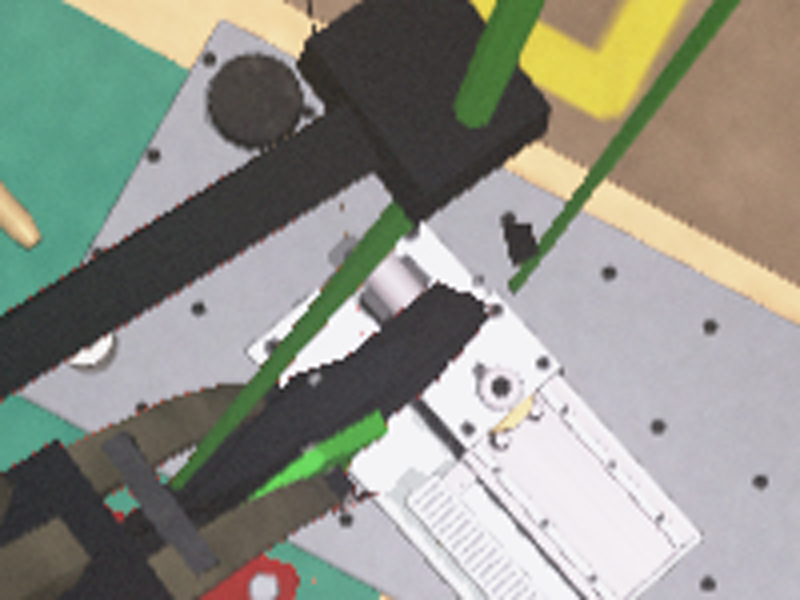

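```bash
python3 - <<'E'
from h import *
from rig import robot
t=robot.camera_info('top');s=robot.camera_info('scene')
for n,uv in dict(box=(335,180),boxtip=(340,150),leaf=(350,236),grn=(310,272),cable=(348,187),cable2=(360,230),boxr=(365,386),boxr0=(185,347)).items():
    print(n,[(z,atz(t,*uv,z).round(2)[:2].tolist(),proj(s,atz(t,*uv,z)).round().tolist()) for z in (0.05,.15,.25,.35,.45,.6,.75)])
E
python3 - <<'E'
from h import *
s=cv2.imread('pics/scene0.png')
crop(s,160,0,400,200,3,'pics/s0d.png')
E
```

```text
box [(0.05, [0.58, -0.14], [387.0, 258.0]), (0.15, [0.56, -0.13], [373.0, 196.0]), (0.25, [0.53, -0.12], [358.0, 127.0]), (0.35, [0.5, -0.12], [341.0, 50.0]), (0.45, [0.48, -0.11], [322.0, -36.0]), (0.6, [0.44, -0.1], [289.0, -185.0]), (0.75, [0.4, -0.09], [249.0, -365.0])]
boxtip [(0.05, [0.63, -0.15], [422.0, 262.0]), (0.15, [0.6, -0.14], [406.0, 199.0]), (0.25, [0.57, -0.13], [388.0, 129.0]), (0.35, [0.54, -0.12], [368.0, 51.0]), (0.45, [0.51, -0.12], [346.0, -35.0]), (0.6, [0.46, -0.11], [307.0, -185.0]), (0.75, [0.41, -0.09], [260.0, -367.0])]
leaf [(0.05, [0.49, -0.16], [324.0, 265.0]), (0.15, [0.47, -0.15], [314.0, 200.0]), (0.25, [0.46, -0.14], [304.0, 130.0]), (0.35, [0.44, -0.13], [292.0, 51.0]), (0.45, [0.42, -0.13], [278.0, -36.0]), (0.6, [0.4, -0.11], [255.0, -187.0]), (0.75, [0.38, -0.1], [227.0, -368.0])]
grn [(0.05, [0.43, -0.09], [288.0, 243.0]), (0.15, [0.42, -0.09], [281.0, 185.0]), (0.25, [0.41, -0.09], [274.0, 119.0]), (0.35, [0.4, -0.09], [265.0, 46.0]), (0.45, [0.39, -0.09], [255.0, -36.0]), (0.6, [0.38, -0.09], [238.0, -181.0]), (0.75, [0.36, -0.08], [217.0, -
[... 416 characters left out ...]
 [0.45, -0.15], [296.0, 53.0]), (0.45, [0.43, -0.13], [282.0, -36.0]), (0.6, [0.41, -0.12], [258.0, -188.0]), (0.75, [0.38, -0.1], [229.0, -370.0])]
boxr [(0.05, [0.24, -0.18], [159.0, 268.0]), (0.15, [0.25, -0.17], [161.0, 202.0]), (0.25, [0.27, -0.16], [162.0, 130.0]), (0.35, [0.28, -0.15], [164.0, 51.0]), (0.45, [0.29, -0.14], [166.0, -37.0]), (0.6, [0.31, -0.12], [169.0, -189.0]), (0.75, [0.32, -0.1], [172.0, -370.0])]
boxr0 [(0.05, [0.31, 0.11], [236.0, 195.0]), (0.15, [0.31, 0.09], [233.0, 148.0]), (0.25, [0.32, 0.07], [229.0, 96.0]), (0.35, [0.32, 0.05], [225.0, 35.0]), (0.45, [0.33, 0.02], [221.0, -36.0]), (0.6, [0.33, -0.01], [212.0, -166.0]), (0.75, [0.34, -0.04], [201.0, -338.0])]
```

View pics/s0d.png

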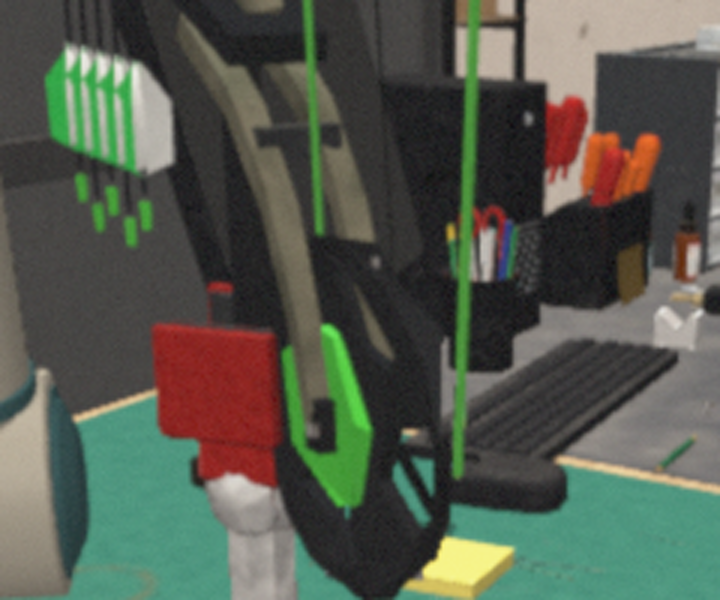

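```bash
python3 - <<'E'
from h import *
from rig import robot
from scipy.optimize import least_squares
t=robot.camera_info('top');s=robot.camera_info('scene')
C=lambda u,v:(200+u/4,210+v/4)
T=lambda u,v:(230+u/4,160+v/4)
obs=[(s,C(425,238-10),(10,26,58)),(s,C(342,172),(10,-26,58)),(s,C(422,142),(-32,-26,58)),(s,C(512,193),(-32,26,58)),
(s,C(218,388),(100,20,26)),(t,T(562,372),(10,26,58)),(t,T(460,455),(10,-26,58)),
(s,C(118,238),(88,-58,43)),(s,C(318,188),(8,-40,43)),(s,C(145,260),(88,-40,43)),(t,T(410,492),(8,-58,43)),(t,T(450,465),(8,-40,43)),(t,T(500,387),(0-11,0,65))]
def P(p,q):
    c,sn=np.cos(p[3]),np.sin(p[3]);x,y,z=np.array(q)/1000
    return np.array([p[0]+c*x-sn*y,p[1]+sn*x+c*y,p[2]+z])
def f(p): return np.concatenate([proj(ci,P(p,q))-uv for ci,uv,q in obs])
r=least_squares(f,[.45,-.2,.005,-2],loss='soft_l1');print(r.x,f(r.x).reshape(-1,2).round(1).tolist())
np.save('jig.npy',r.x)
E
```

```text
[ 0.45130613 -0.16840087  0.00677155 -2.4068485 ] [[0.1, -0.3], [-1.1, 0.4], [0.6, -0.4], [0.4, -0.6], [-1.8, -0.7], [0.7, -3.2], [3.1, -2.5], [-0.6, 1.0], [0.6, 1.3], [-0.7, 0.4], [-0.2, 1.3], [-2.2, 0.7], [-3.7, -6.2]]
```

```bash
python3 - <<'E'
from h import *
from rig import robot
w=robot.camera_info('wrist'); s=robot.sense()
Rt=Rm(s['eef_rot']);Rc=Rm(w['rotation'])
print((Rt.T@Rc).round(3),(Rt.T@(w['origin']-s['tcp_pos'])).round(4))
print(proj(w,[.45,-.17,.03]), atz(robot.camera_info('scene'),120,380,0.005),atz(w,183,123,.005))
E
ls; python3 -c "
import rig;print([x for x in dir(rig.robot) if x[0]!='_'])"
```

```text
[[ 0.    -0.974 -0.226]
 [ 1.     0.001 -0.   ]
 [ 0.001 -0.226  0.974]] [ 0.0653 -0.0014 -0.1601]
[  -6.71210803 -222.41061906] [ 0.24673626 -0.37122423  0.005     ] [ 0.23330527 -0.36988608  0.005     ]
h.py
jig.npy
pics
['MotionError', 'camera_info', 'capture', 'hand_in', 'sense']
```

Request:
apply_moves --claw '[100,100,100,100,100,100,100,100,100,100]' --offset '[[0.032,-0.023,-0.015],[0.032,-0.023,-0.015],[0.032,-0.023,-0.015],[0.032,-0.023,-0.015],[0,0,0],[0,0,0],[0,0,0],[0,0,0],[0,0,0],[0,0,0]]' --turn '[[0,0,0],[0,0,0],[0,0,0],[0,0,0],[0,0,-0.11],[0,0,-0.11],[0,0,-0.11],[0,0.12,0],[0,0.12,0],[0,0.12,0]]'

```text
time_s: 0.98
tcp_pos: [0.2827, -0.4078, 0.2861]
eef_rot: [3.138, -0.376, 0.682]
wrist_force: [-0.4, 0.6, -1.9]
gripper_width: 0.997
```

```bash
python3 - <<'E'
from h import *
from rig import robot
s=robot.sense();print(s['time_s'],s['tcp_pos'],s['eef_rot'],s['joint_positions'],s['wrist_force'])
cv2.imwrite('pics/w1.png',robot.capture('wrist'))
E
```

```text
0.9833 [ 0.28266518 -0.40776898  0.28611268] [ 3.13844072 -0.37627086  0.68215133] [-1.36079656  0.17899223  1.54750841  0.33496693  1.58889504 -0.49488471] [-0.36715186  0.57169868 -1.91506589]
```

View pics/w1.png

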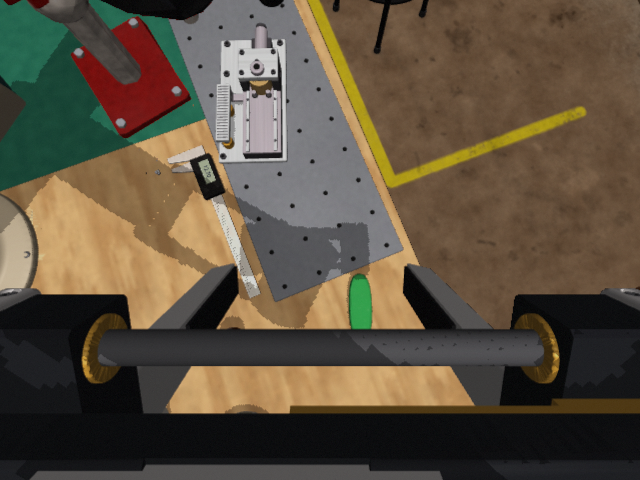

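Request:
apply_moves --claw '[100,100,100,100,100,100,100,100,100,100]' --offset '[[0,0,0],[0,0,0],[0,0,0],[0,0,0],[0,0,0],[0,0,0],[0,0,0],[0,0,0],[0,0,0],[0,0,0]]' --turn '[[0,0.12,0],[0,0.12,0],[0,0.12,0],[0,0.12,0],[0,0,0],[0,0,0],[0,0,0],[0,0,0],[0,0,0],[0,0,0]]'

```text
time_s: 1.87
tcp_pos: [0.2794, -0.4105, 0.2836]
eef_rot: [-3.136, -0.856, 0.671]
wrist_force: [0.3, 0.2, 1.3]
gripper_width: 0.996
```

```bash
python3 - <<'E'
from h import *
from rig import robot
s=robot.sense();print(s['time_s'],s['tcp_pos'],s['eef_rot'],s['joint_positions'],s['wrist_force'])
w=robot.camera_info('wrist');np.save('w2.npy',w,allow_pickle=True)
im=robot.capture('wrist')
cv2.imwrite('pics/w2.png',im);crop(im,120,90,320,240,4,'pics/w2c.png')
cv2.imwrite('pics/top2.png',robot.capture('top'))
E
```

```text
1.8667 [ 0.27937586 -0.41045646  0.28360894] [-3.13647852 -0.85628045  0.67053273] [-1.58550903  0.34245002  1.58336905  0.63955154  1.79691315 -0.73209483] [0.26308406 0.20763369 1.2656812 ]
```

View pics/w2.png

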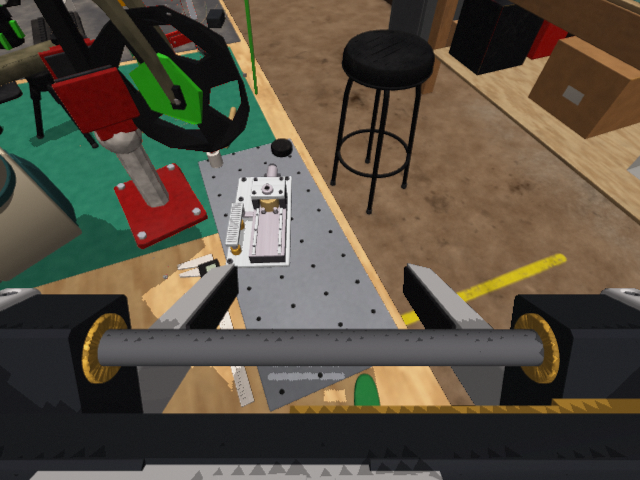

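View pics/w2c.png

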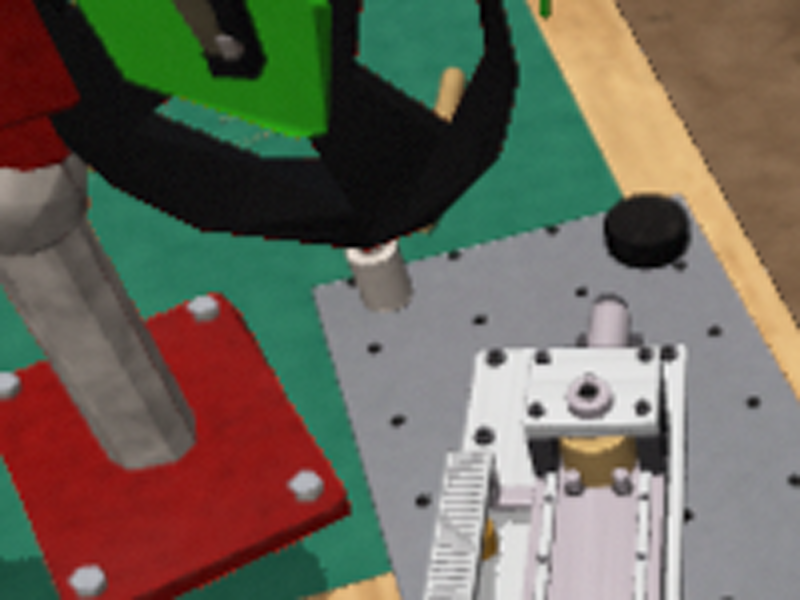

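View pics/top2.png

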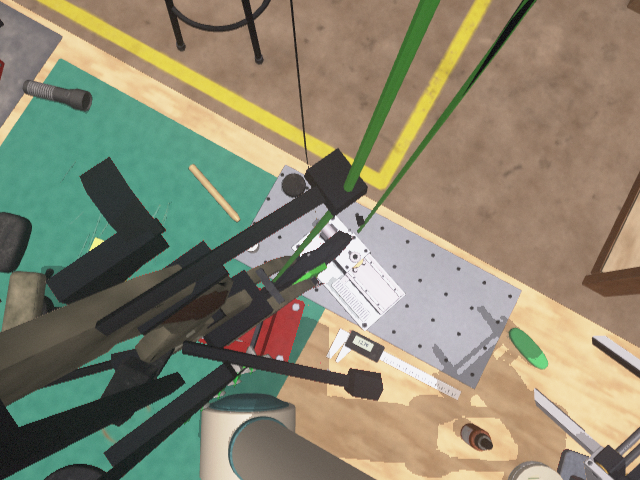

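```bash
python3 - <<'E'
from h import *
from rig import robot
t=robot.camera_info('top');s=robot.camera_info('scene');w=np.load('w2.npy',allow_pickle=True).item()
for uv in ((350,236),(335,235),(320,255),(300,268)):
  for z in (.12,.15,.18,.21,.24,.27,.3): 
    p=atz(t,*uv,z);print(uv,z,p.round(3),proj(s,p).round(),proj(w,p).round())
from scipy.optimize import least_squares
def tri(o):
    r=least_squares(lambda p:np.concatenate([proj(c,p)-uv for c,uv in o]),[.45,-.1,.2]);return r.x.round(3),r.fun.round(1)
print('right',tri([(t,(350,236)),(s,(308,165)),(w,(249,100))]))
print('low',tri([(s,(286,198)),(w,(215,151))]))
print('cable2',tri([(s,(312,158)),(t,(360,230)),(w,(256,93))]))
E
```

```text
(350, 236) 0.12 [ 0.476 -0.155  0.12 ] [318. 220.] [269. 150.]
(350, 236) 0.15 [ 0.471 -0.152  0.15 ] [314. 200.] [263. 134.]
(350, 236) 0.18 [ 0.466 -0.15   0.18 ] [311. 180.] [255. 115.]
(350, 236) 0.21 [ 0.462 -0.147  0.21 ] [308. 159.] [247.  95.]
(350, 236) 0.24 [ 0.457 -0.144  0.24 ] [305. 137.] [238.  71.]
(350, 236) 0.27 [ 0.452 -0.141  0.27 ] [301. 115.] [227.  45.]
(350, 236) 0.3 [ 0.448 -0.139  0.3  ] [298.  91.] [215.  14.]
(335, 235) 0.12 [ 0.477 -0.132  0.12 ] [319. 214.] [259. 143.]
(335, 235) 0.15 [ 0.473 -0.13   0.15 ] [316. 195.] [252. 127.]
(335, 235) 0.18 [ 0.468 -0.128  0.18 ] [313. 175.] [245. 109.]
(335, 235) 0.21 [ 0.463 -0.126  0.21 ] [310. 154.] [237.  89.]
(335, 235) 0.24 [ 0.459 -0.124  0.24 ] [307. 133.] [227.  66.]
(335, 235) 0.27 [ 0.454 -0.123  0.27 ] [303. 111.] [217.  39.]
(335, 235) 0.3 [ 0.449 -0.121  0.3  ] [300.  89.] [204.   9.]
(320, 255) 0.12 [ 0.447 -0.109  0.12 ] [299. 207.] [233. 148.]
(320, 255) 0.15 [ 0.443 -0.108  0.15 ] [297. 189.] [225. 131.]
(320, 255) 0.18 [ 0.44  -0.107  0.18 ] [294. 169.] [218. 113.]
(320, 255) 0.21 [ 0.436 -0.105 
[... 201 characters left out ...]
  86.] [174.  12.]
(300, 268) 0.12 [ 0.427 -0.078  0.12 ] [288. 199.] [209. 146.]
(300, 268) 0.15 [ 0.424 -0.078  0.15 ] [286. 181.] [201. 130.]
(300, 268) 0.18 [ 0.421 -0.078  0.18 ] [284. 163.] [193. 111.]
(300, 268) 0.21 [ 0.418 -0.078  0.21 ] [281. 144.] [183.  91.]
(300, 268) 0.24 [ 0.415 -0.078  0.24 ] [279. 124.] [173.  68.]
(300, 268) 0.27 [ 0.413 -0.078  0.27 ] [276. 104.] [161.  42.]
(300, 268) 0.3 [ 0.41  -0.078  0.3  ] [274.  82.] [147.  11.]
right (array([ 0.463, -0.148,  0.202]), array([-0. ,  0.3,  0.6, -0.7,  0. ,  0.6]))
low (array([ 0.424, -0.1  ,  0.128]), array([-1.2,  1.9,  0.1, -2.1]))
cable2 (array([ 0.468, -0.159,  0.215]), array([-0. ,  0.2, -0.7,  1.1,  1. , -0.6]))
```

```bash
python3 - <<'E'
from h import *
from rig import robot
im=robot.capture('scene')
cv2.imwrite('pics/s2.png',im)
t=cv2.imread('pics/top2.png');crop(t,480,300,640,480,4,'pics/t2c.png')
E
```

```text
(no output)
```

View pics/s2.png

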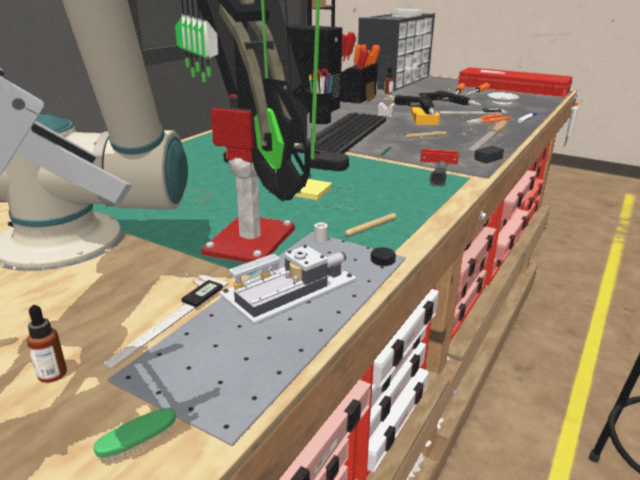

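View pics/t2c.png

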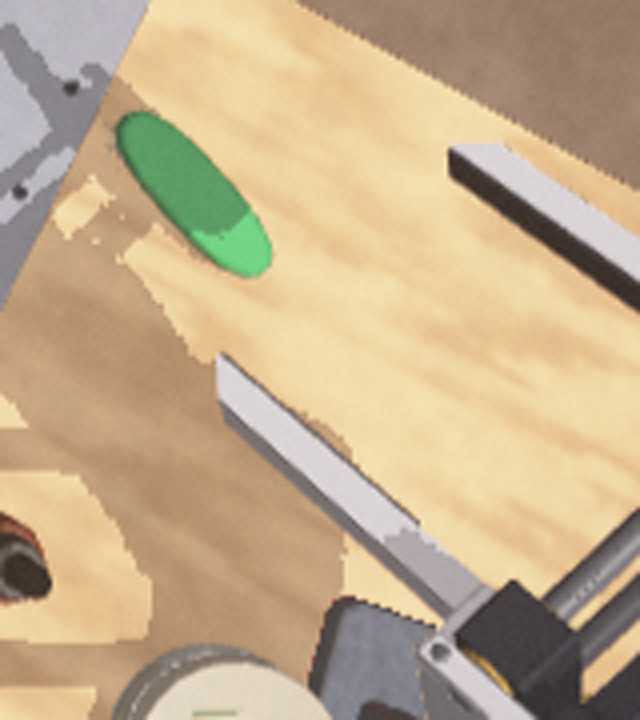

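Request:
apply_moves --claw '[60,60,60,60,60,60,60,60,60,60]' --offset '[[0,0,0],[0,0,0],[0,0,0],[0,0,0],[0,0,0],[0,0,0],[0,0,0],[0.036,-0.018,0],[0.036,-0.018,0],[0.036,-0.018,0]]' --turn '[[0,-0.122,0],[0,-0.122,0],[0,-0.122,0],[0,-0.122,0],[0,-0.122,0],[0,-0.122,0],[0,-0.122,0],[0,0,-0.032],[0,0,-0.032],[0,0,0]]'

```text
time_s: 2.85
tcp_pos: [0.3274, -0.3057, 0.2849]
eef_rot: [3.13, 0.025, 0.729]
wrist_force: [1.3, 0.5, -0.4]
gripper_width: 0.598
```

```bash
python3 - <<'E'
from h import *
from rig import robot
s=robot.sense();print(s['time_s'],s['tcp_pos'],s['eef_rot'],s['joint_positions'],s['wrist_force'],s['gripper_width'])
for n in('scene','top','wrist'): cv2.imwrite(f'pics/{n}3.png',robot.capture(n))
t=cv2.imread('pics/top3.png');crop(t,400,250,600,400,4,'pics/t3c.png')
E
```

```text
2.85 [ 0.32739598 -0.3056786   0.28490043] [3.12990576 0.02482826 0.72913504] [-0.88633228  0.04460314  1.64473706 -0.02449058  1.43950376 -0.0417645 ] [ 1.34136658  0.52128717 -0.43765194] 0.5979973297167429
```

View pics/scene3.png

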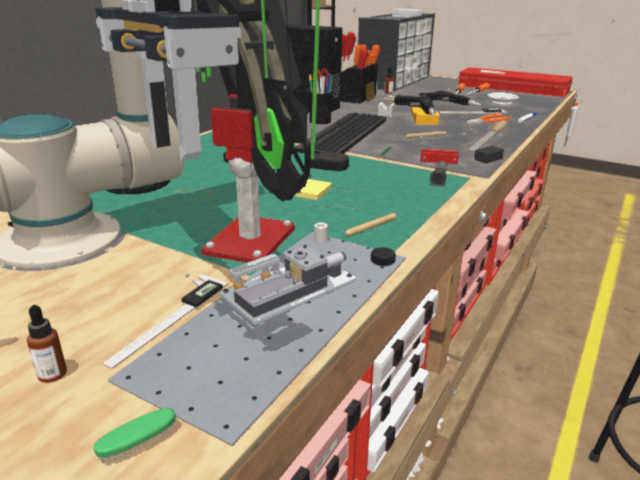

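View pics/top3.png

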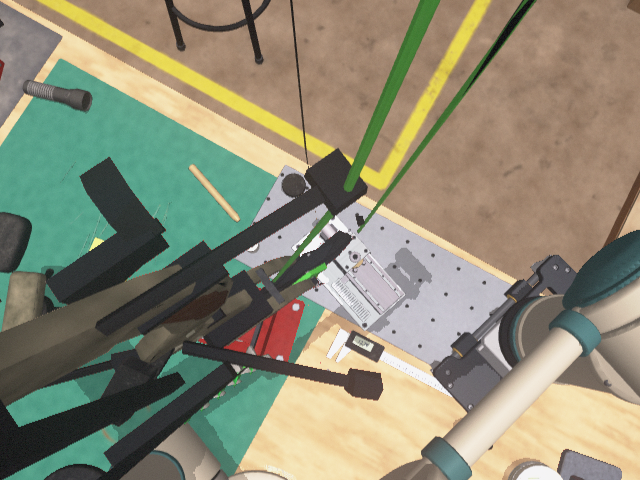

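View pics/wrist3.png

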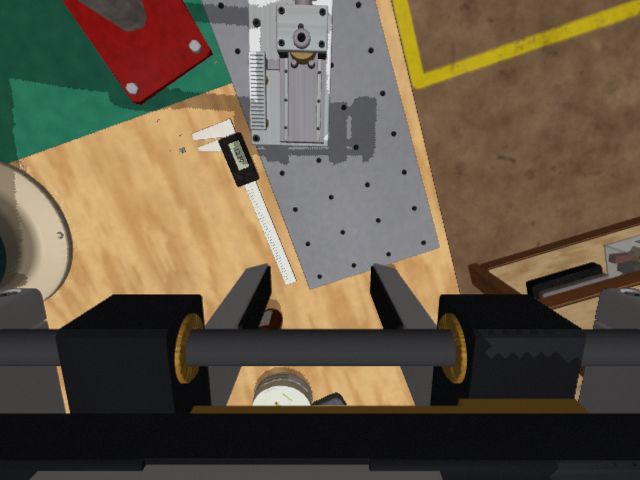

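```bash
python3 - <<'E'
from h import *
from rig import robot
t=robot.camera_info('top');s=robot.camera_info('scene');w=robot.camera_info('wrist')
st=robot.sense();Rt=Rm(st['eef_rot'])
for n,c in(('top',t),('scene',s)):
    print(n,'cam',proj(c,w['origin']))
    for x in(-.0375,.0375):
        for y in(-.0885,.0885):
            print(x,y,[proj(c,st['tcp_pos']+Rt@[x,y,z]).round().tolist() for z in(-.078,-.16)])
    print('tip',[proj(c,st['tcp_pos']+Rt@[x,y,.019]).round().tolist() for x in(-.008,.008) for y in (-.028,.028)])
a=cv2.imread('pics/scene3.png');b=cv2.imread('pics/top3.png')
crop(a,90,0,270,180,4,'pics/s3c.png');crop(b,400,220,600,370,4,'pics/t3c.png')
E
```

```text
top cam [489.78462959 286.50166973]
-0.0375 -0.0885 [[477.0, 422.0], [503.0, 437.0]]
-0.0375 0.0885 [[593.0, 306.0], [637.0, 303.0]]
0.0375 -0.0885 [[427.0, 368.0], [445.0, 374.0]]
0.0375 0.0885 [[542.0, 255.0], [578.0, 244.0]]
tip [[472.0, 356.0], [503.0, 325.0], [463.0, 346.0], [494.0, 315.0]]
scene cam [219.14870617 -30.15244293]
-0.0375 -0.0885 [[98.0, 53.0], [85.0, -33.0]]
-0.0375 0.0885 [[174.0, 74.0], [164.0, -35.0]]
0.0375 -0.0885 [[163.0, 49.0], [155.0, -30.0]]
0.0375 0.0885 [[248.0, 67.0], [245.0, -32.0]]
tip [[158.0, 149.0], [182.0, 161.0], [172.0, 146.0], [196.0, 158.0]]
```

View pics/s3c.png

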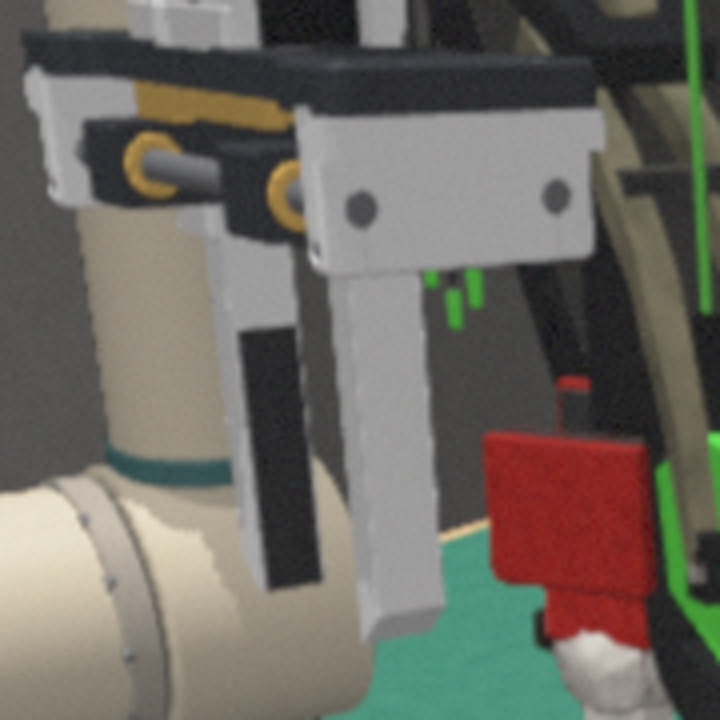

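```bash
python3 - <<'E'
from h import *
b=cv2.imread('pics/top3.png');crop(b,420,230,620,400,4,'pics/t3c.png')
E
```

```text
(no output)
```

View pics/t3c.png

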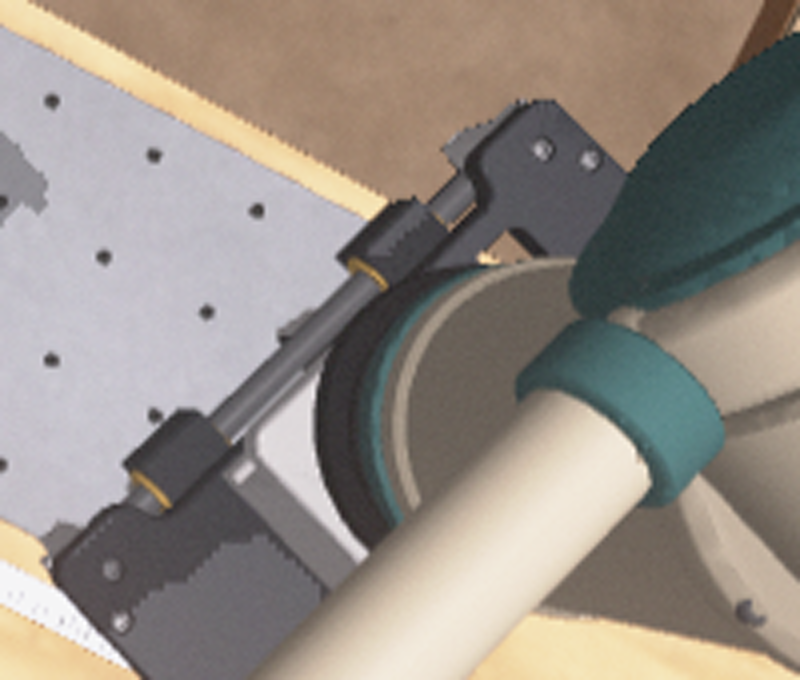

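```bash
python3 - <<'E'
from h import *
b=cv2.imread('pics/w2.png');crop(b,0,0,260,200,3,'pics/w2d.png')
b=cv2.imread('pics/scene0.png');crop(b,60,0,340,230,3,'pics/s0e.png')
b=cv2.imread('pics/top0.png');crop(b,0,130,400,480,2,'pics/t0e.png')
E
```

```text
(no output)
```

View pics/w2d.png

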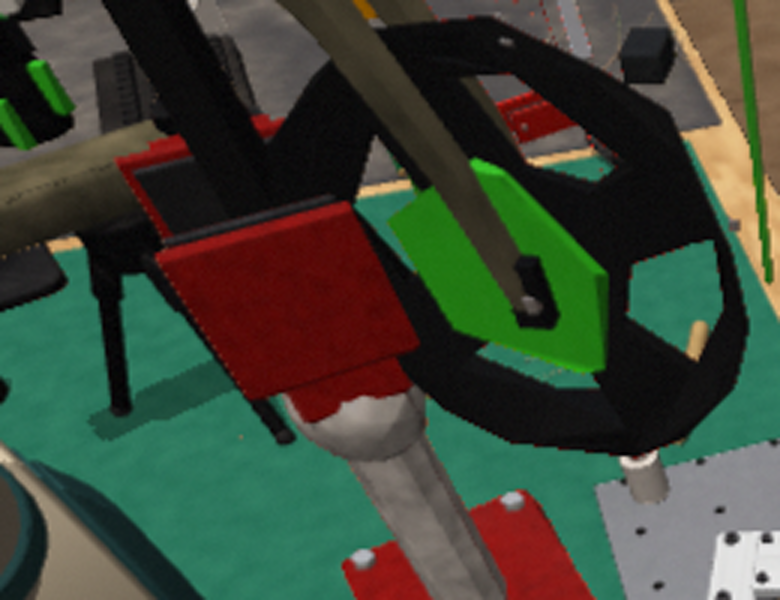

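View pics/s0e.png

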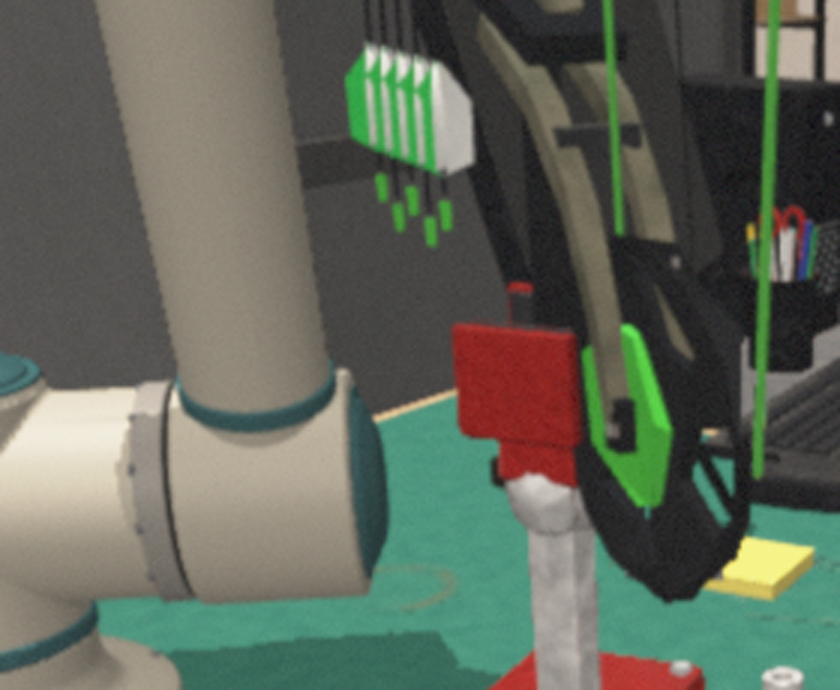

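View pics/t0e.png

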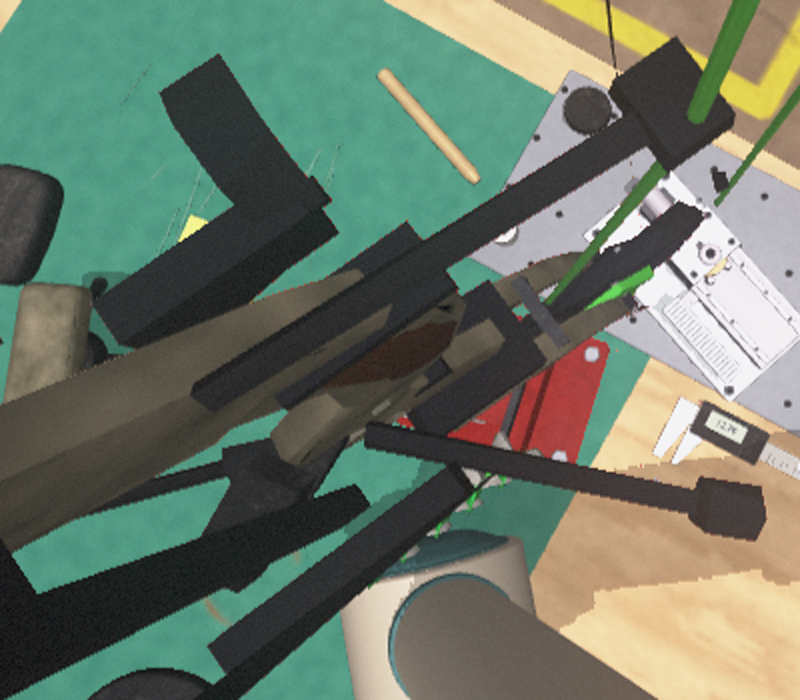

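```bash
python3 - <<'E'
from h import *
from rig import robot
t=robot.camera_info('top')
for z in(.35,.45,.55,.65):
    print(z,atz(t,365,384,z).round(3),[proj(t,[r*np.cos(-.534),r*np.sin(-.534),z]).round().tolist() for r in(.2,.3,.35,.4,.5)])
    p=atz(t,365,384,z);print('lateral',(p[0]*np.sin(.534)+p[1]*np.cos(.534)).round(3),'r',(p[0]*np.cos(.534)-p[1]*np.sin(.534)).round(3))
# front edge of leaf in jig
j=np.load('jig.npy')
def tojig(P):
    d=np.array(P)-j[:3];c,s=np.cos(j[3]),np.sin(j[3]);return np.array([c*d[0]+s*d[1],-s*d[0]+c*d[1],d[2]])
for u,v,z in((353,237,.2),(345,247,.17),(333,257,.15),(315,266,.13)):
    print(tojig(atz(t,u,v,z)).round(3))
E
```

```text
0.35 [ 0.28  -0.147  0.35 ] [[324.0, 491.0], [371.0, 404.0], [393.0, 363.0], [415.0, 322.0], [458.0, 244.0]]
lateral 0.016 r 0.316
0.45 [ 0.291 -0.136  0.45 ] [[329.0, 526.0], [385.0, 421.0], [412.0, 371.0], [438.0, 322.0], [488.0, 229.0]]
lateral 0.031 r 0.319
0.55 [ 0.302 -0.125  0.55 ] [[336.0, 580.0], [406.0, 447.0], [439.0, 384.0], [471.0, 323.0], [532.0, 207.0]]
lateral 0.046 r 0.323
0.65 [ 0.313 -0.114  0.65 ] [[348.0, 672.0], [441.0, 489.0], [485.0, 404.0], [526.0, 323.0], [604.0, 171.0]]
lateral 0.061 r 0.327
[-0.019 -0.005  0.193]
[-0.018 -0.018  0.163]
[-0.02  -0.039  0.143]
[-0.029 -0.065  0.123]
```

```bash
python3 - <<'E'
from h import *
from rig import robot
t=robot.camera_info('top');im=cv2.imread('pics/top3.png')
a=-.886
for z,c in((.45,(0,0,255)),(.55,(0,255,0)),(.62,(255,0,0))):
  for off in(0,.069):
    pts=[proj(t,[r*np.cos(a)-off*np.sin(a),r*np.sin(a)+off*np.cos(a),z]) for r in(.1,.2,.3,.4,.45)]
    cv2.polylines(im,[np.int32(pts)],False,c,1)
    for p in pts: cv2.circle(im,tuple(np.int32(p)),3,c,-1 if off else 1)
cv2.imwrite('pics/top3m.png',im)
E
```

```text
(no output)
```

View pics/top3m.png

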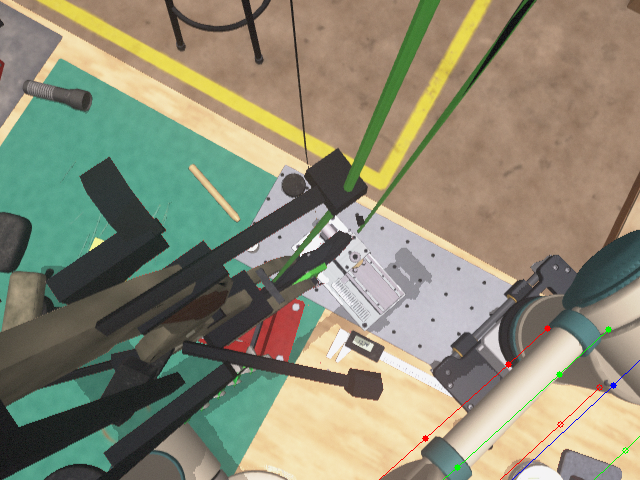

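```bash
cat > fk.py <<'E'
import numpy as np
from scipy.spatial.transform import Rotation as R
from scipy.optimize import least_squares
Q=[[-1.37300769,.276598138,1.50613776,-4.08e-5,1.36071763,-.120989],[-1.36079656,.17899223,1.54750841,.33496693,1.58889504,-.49488471],[-1.58550903,.34245002,1.58336905,.63955154,1.79691315,-.73209483],[-.88633228,.04460314,1.64473706,-.02449058,1.43950376,-.0417645]]
P=[[.18008596,-.54549064,.2236011],[.28266518,-.40776898,.28611268],[.27937586,-.41045646,.28360894],[.32739598,-.3056786,.28490043]]
E=[[-3.13974055,-1.85e-4,.318786],[3.13844072,-.37627,.68215],[-3.13647852,-.85628,.67053],[3.12990576,.02482826,.72913504]]
rz=lambda a:R.from_euler('z',a).as_matrix();ry=lambda a:R.from_euler('y',a).as_matrix()
def fk(q,p,s4=1,s5=1,s6=-1,pts=False):
    h,L1,off,L2,c,D,e=p
    A=rz(q[0]);o=np.array([0,0,h]);out=[o]
    A=A@ry(q[1]);o=o+A@[0,0,L1];out.append(o)
    A=A@ry(q[2]);o=o+A@[e,off,0];out.append(o)
    A=A@rz(s4*q[3]);o=o+A@[0,0,L2];out.append(o)
    A=A@ry(s5*q[4]);o=o+A@[0,c,0];out.append(o)
    A=A@rz(-s6*q[5]+np.pi*0)
    o=o+A@[0,0,D];out.append(o)
    return (A,o,out)
if __name__=='__main__':
  for s4 in(1,-1):
   for s6 in(1,-1):
    A=[fk(q,[0]*7,s4,1,s6)[0] for q in Q]
    M=[a.T@R.from_euler('xyz',e).as_matrix() for a,e in zip(A,E)]
    print(s4,s6,[np.linalg.norm(R.from_matrix(M[0].T@m).as_rotvec()).round(3) for m in M])
    if max(np.linalg.norm(R.from_matrix(M[0].T@m).as_rotvec()) for m in M)<.05:
      f=lambda p:np.concatenate([fk(q,list(p),s4,1,s6)[1]-x for q,x in zip(Q,P)])
      for fix in(0,):
        r=least_squares(lambda p:np.concatenate([f(p),1e-3*(p-[.2,.5,.0,.42,.07,.3,0])]),[.2,.5,.0,.42,.07,.3,0])
        print(r.x.round(3),np.abs(f(r.x)).max().round(4))
E
python3 fk.py
```

```text
1 1 [np.float64(0.0), np.float64(0.748), np.float64(1.222), np.float64(0.158)]
1 -1 [np.float64(0.0), np.float64(0.0), np.float64(0.0), np.float64(0.0)]
[0.137 0.63  0.069 0.421 0.    0.371 0.06 ] 0.0
-1 1 [np.float64(0.0), np.float64(1.002), np.float64(1.903), np.float64(0.16)]
-1 -1 [np.float64(0.0), np.float64(0.67), np.float64(1.279), np.float64(0.049)]
```

```bash
cat >> fk.py <<'E'
p0=[.137,.630,.069,.421,0,.371,.06]
def fitp():
    f=lambda p:np.concatenate([fk(q,list(p),1,1,-1)[1]-x for q,x in zip(Q,P)])
    return least_squares(lambda p:np.concatenate([f(p),1e-4*(p-[.2,.5,.0,.42,.07,.3,0])]),p0).x
PP=fitp()
Mo=fk(Q[0],PP)[0].T@R.from_euler('xyz',E[0]).as_matrix()
def ik(pos,rpy,q0):
    Rt=R.from_euler('xyz',rpy).as_matrix()
    def f(q):
        A,o,_=fk(q,PP);return np.concatenate([(o-pos)*5,R.from_matrix(Rt.T@A@Mo).as_rotvec()])
    r=least_squares(f,q0);return r.x,np.abs(r.fun).max()
E
python3 - <<'E'
from h import *
from fk import *
from rig import robot
t=robot.camera_info('top')
print(PP.round(4))
q,e=ik(np.array([.417,-.166,.058]),[np.pi,0,.735],Q[3]);print(q.round(3),e)
_,_,o=fk(q,PP);print(np.array(o).round(3))
b=o[2];w=o[3]
# top-view projections of forearm
print([ (f,(b+(w-b)*f).round(3).tolist(),proj(t,b+(w-b)*f).round().tolist()) for f in(0,.3,.5,.6,.7,.8,.9,1)])
for z in np.arange(.35,.9,.05):
    x=atz(t,365,384,z);d=w-b;f=np.clip((x-b)@d/(d@d),0,1);x2=atz(t,183,348,z)
    print(z.round(2),x.round(3),'dist',np.linalg.norm(b+f*d-x).round(3),'fz',(b+f*d)[2].round(3), x2.round(3))
im=cv2.imread('pics/top3.png');_,_,o=fk(Q[3],PP)
print(np.array(o).round(3),[proj(t,x).round() for x in o])
E
```

```text
[ 0.1368  0.6297  0.0694  0.4211 -0.      0.3713  0.0604]
[-0.534  0.256  2.012 -0.     0.874  0.302] 1.942890293094024e-15
[[ 0.     0.     0.137]
 [ 0.137 -0.081  0.746]
 [ 0.139 -0.002  0.7  ]
 [ 0.417 -0.166  0.429]
 [ 0.417 -0.166  0.429]
 [ 0.417 -0.166  0.058]]
[(0, [0.139, -0.002, 0.7], [110.0, 849.0]), (0.3, [0.222, -0.051, 0.619], [253.0, 542.0]), (0.5, [0.278, -0.084, 0.565], [308.0, 423.0]), (0.6, [0.306, -0.1, 0.537], [330.0, 377.0]), (0.7, [0.334, -0.117, 0.51], [348.0, 337.0]), (0.8, [0.361, -0.133, 0.483], [364.0, 303.0]), (0.9, [0.389, -0.15, 0.456], [378.0, 273.0]), (1, [0.417, -0.166, 0.429], [391.0, 247.0])]
0.35 [ 0.28  -0.147  0.35 ] dist 0.153 fz 0.46 [0.32  0.047 0.35 ]
0.4 [ 0.285 -0.142  0.4  ] dist 0.113 fz 0.479 [0.322 0.037 0.4  ]
0.45 [ 0.291 -0.136  0.45 ] dist 0.075 fz 0.499 [0.324 0.026 0.45 ]
0.5 [ 0.296 -0.13   0.5  ] dist 0.039 fz 0.519 [0.326 0.016 0.5  ]
0.55 [ 0.302 -0.125  0.55 ] dist 0.028 fz 0.538 [0.329 0.005 0.55 ]
0.6 [ 0.307 -0.119  0.6  ] dist 0.057 fz 0.558 [ 0.331 -0.005  0.6  ]
0.65 [ 0.313 -0.114  0.65 ] dist 0.095 fz 0.578 [ 0.333 -0.016  0.65 ]
0.7 [ 0.318 -0.108  0.7  ] dist 0.134 fz 0.597 [ 0.335 -0.026  0.7  ]
0.75 [ 0.324 -0.102  0.75 ] dist 0.174 fz 0.617 [ 0.337 -0.037  0.75 ]
0.8 [ 0.329 -0.097  0.8  ] dist 0.214 fz 0.637 [ 0.34  -0.047  0.8  ]
0.85 [ 0.335 -0.091  0.85 ] dist 0.254 fz 0.656 [ 0.342 -0.058  0.85 ]
[[ 0.     0.     0.137]
 [ 0.018 -0.022  0.766]
 [ 0.067  0.028  0.706]
 [ 0.331 -0.296  0.656]
 [ 0.331 -0.296  0.656]
 [ 0.327 -0.306  0.285]] [array([245., 577.]), array([  79., 1654.]), array([  15., 1093.]), array([702., 345.]), array([702., 345.]), array([489., 335.])]
```

```bash
python3 - <<'E'
from h import *
from rig import robot
w=robot.camera_info('wrist');t=robot.camera_info('top');s=robot.sense()
Rt=Rm(s['eef_rot']);Rc=Rt.T@Rm(w['rotation']);oc=Rt.T@(w['origin']-s['tcp_pos'])
for up in(.08,.12,.16,.2):
  for ty in(0,.36,.6):
   for tx in (0,.36,-.36):
    R2=Rt@R.from_rotvec([0,ty,0]).as_matrix()@R.from_rotvec([tx,0,0]).as_matrix()
    p=s['tcp_pos']-np.array([0,0,-up])
    Rcw=R2@Rc;o=p+R2@oc
    def pr(P):
        x=Rcw.T@(P-o);return [round(w['cx']+w['fx']*x[0]/x[2]),round(w['cy']+w['fy']*x[1]/x[2])] if x[2]>0.03 else None
    print(up,ty,tx,[pr(atz(t,365,384,z)) for z in(.45,.5,.55,.6,.65)])
E
```

```text
0.08 0 0 [[-427, 69], None, None, None, None]
0.08 0 0.36 [[-141, 112], [-509, 50], None, None, None]
0.08 0 -0.36 [None, None, None, None, None]
0.08 0.36 0 [[-202, 3], [-766, -350], None, None, None]
0.08 0.36 0.36 [[-32, 61], [-241, -64], [-794, -395], None, None]
0.08 0.36 -0.36 [[-535, -160], None, None, None, None]
0.08 0.6 0 [[-93, 8], [-340, -239], [-1310, -1213], None, None]
0.08 0.6 0.36 [[34, 55], [-92, -69], [-341, -312], [-1050, -1005], None]
0.08 0.6 -0.36 [[-299, -101], None, None, None, None]
0.12 0 0 [[-152, 100], [-591, 1], None, None, None]
0.12 0 0.36 [[-6, 121], [-197, 83], [-671, -10], None, None]
0.12 0 -0.36 [[-397, 48], None, None, None, None]
0.12 0.36 0 [[-48, 83], [-259, -57], [-1042, -580], None, None]
0.12 0.36 0.36 [[63, 105], [-60, 28], [-302, -124], [-1013, -572], None]
0.12 0.36 -0.36 [[-209, 37], [-716, -333], None, None, None]
0.12 0.6 0 [[5, 93], [-119, -38], [-407, -340], None, None]
0.12 0.6 0.36 [[102, 109], [20, 26], [-118, -114], [-400, -400], [-1288, -1300]]
0.12 0.6 -0.36 [[-128, 59], [-358, -194], None, None, None]
0.16 0 0 [[-25, 114], [-
[... 488 characters left out ...]
469, -503]]
0.16 0.6 -0.36 [[-44, 138], [-155, 10], [-430, -310], None, None]
0.2 0 0 [[48, 122], [-56, 90], [-290, 18], [-1287, -290], None]
0.2 0 0.36 [[136, 131], [57, 111], [-77, 76], [-352, 6], [-1242, -221]]
0.2 0 -0.36 [[-69, 106], [-223, 46], [-802, -180], None, None]
0.2 0.36 0 [[88, 155], [19, 103], [-108, 8], [-421, -227], None]
0.2 0.36 0.36 [[170, 156], [113, 117], [26, 56], [-127, -50], [-465, -284]]
0.2 0.36 -0.36 [[-17, 152], [-109, 76], [-328, -107], None, None]
0.2 0.6 0 [[106, 179], [56, 122], [-26, 28], [-182, -149], [-591, -616]]
0.2 0.6 0.36 [[185, 176], [143, 130], [82, 64], [-13, -39], [-180, -221]]
0.2 0.6 -0.36 [[6, 185], [-59, 106], [-185, -46], [-523, -455], None]
```

Request:
apply_moves --claw '[45,45,45,45,45,45,45,45,45,45]' --offset '[[0,0,-0.04],[0,0,-0.04],[0,0,-0.04],[0,0,-0.04],[0,0,-0.04],[0,0,0],[0,0,0],[0,0,0],[0,0,0],[0,0,0]]' --turn '[[0,0,0],[0,0,0],[0,0,0],[0,0,0],[0,0,0],[0.06,0.105,0],[0.06,0.105,0],[0.06,0.105,0],[0.06,0.105,0],[0.06,0.105,0]]'

```text
time_s: 3.83
tcp_pos: [0.3251, -0.3006, 0.4994]
eef_rot: [-2.831, -0.504, 0.657]
wrist_force: [0.1, 0.6, -0.4]
gripper_width: 0.452
```

```bash
python3 - <<'E'
from h import *
from rig import robot
s=robot.sense();print(s['time_s'],s['tcp_pos'],s['eef_rot'],s['joint_positions'],s['wrist_force'],s['gripper_width'])
np.save('w4.npy',robot.camera_info('wrist'),allow_pickle=True)
cv2.imwrite('pics/w4.png',robot.capture('wrist'))
t=robot.camera_info('top');w=np.load('w4.npy',allow_pickle=True).item()
print([proj(w,atz(t,365,384,z)).round() for z in(.45,.5,.55,.6,.65)])
E
```

```text
3.8333 [ 0.32509267 -0.30057235  0.49936832] [-2.83059407 -0.50427891  0.6573412 ] [-1.21270197  0.21240753  1.08263375  0.47131536  2.26372512 -0.15239672] [ 0.06750245  0.61508631 -0.35728584] 0.45227573740323773
[array([178., 192.]), array([133., 153.]), array([68., 96.]), array([-37.,   5.]), array([-230., -163.])]
```

View pics/w4.png

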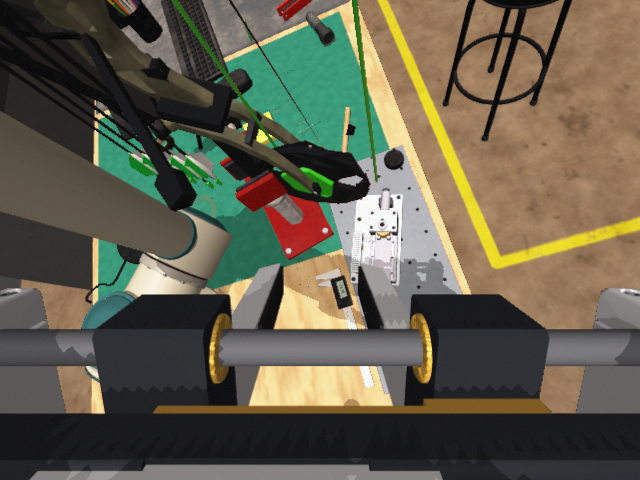

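```bash
python3 - <<'E'
from h import *
from fk import *
from rig import robot
t=robot.camera_info('top');w=np.load('w4.npy',allow_pickle=True).item()
def tri(o):
    r=least_squares(lambda p:np.concatenate([proj(c,p)-uv for c,uv in o]),[.35,-.1,.5]);return r.x.round(3),r.fun.round(1)
print('weight',tri([(t,(365,384)),(w,(176,190))]))
for z in(.4,.45,.5,.55): print(z,[ (u,proj(w,atz(t,*u,z)).round().tolist()) for u in((183,348),(250,360),(335,180),(348,187))])
im=cv2.imread('pics/w4.png');crop(im,60,0,260,220,3.5,'pics/w4c.png')
q,e=ik(np.array([.417,-.166,.058]),[np.pi,0,.735],Q[3])
_,_,o=fk(q,PP);print([proj(w,x).round().tolist() for x in o[2:]])
E
```

```text
weight (array([ 0.291, -0.136,  0.453]), array([-0. , -0.1, -0. ,  0.1]))
0.4 [((183, 348), [152.0, 105.0]), ((250, 360), [172.0, 142.0]), ((335, 180), [341.0, 59.0]), ((348, 187), [345.0, 70.0])]
0.45 [((183, 348), [123.0, 77.0]), ((250, 360), [142.0, 113.0]), ((335, 180), [316.0, 24.0]), ((348, 187), [320.0, 35.0])]
0.5 [((183, 348), [84.0, 39.0]), ((250, 360), [100.0, 74.0]), ((335, 180), [282.0, -25.0]), ((348, 187), [285.0, -14.0])]
0.55 [((183, 348), [28.0, -15.0]), ((250, 360), [41.0, 19.0]), ((335, 180), [233.0, -95.0]), ((348, 187), [235.0, -85.0])]
[[-960.0, -54.0], [315.0, 118.0], [315.0, 118.0], [370.0, 239.0]]
```

View pics/w4c.png

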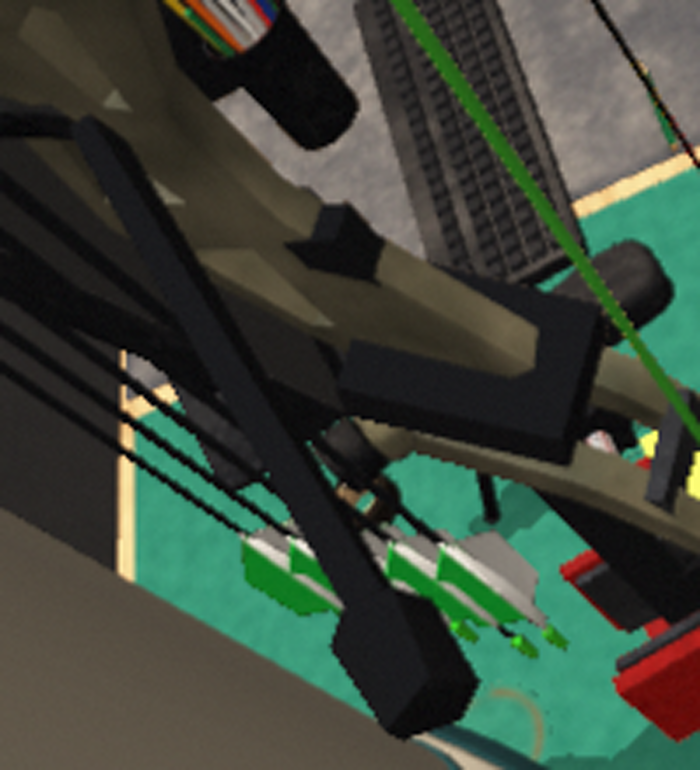

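```bash
cat >> fk.py <<'E'
jig=np.load('jig.npy')
def J(x,y,z):
    c,s=np.cos(jig[3]),np.sin(jig[3]);x,y,z=x/1e3,y/1e3,z/1e3
    return np.array([jig[0]+c*x-s*y,jig[1]+s*x+c*y,jig[2]+z])
def toJ(P):
    d=np.array(P)-jig[:3];c,s=np.cos(jig[3]),np.sin(jig[3]);return 1e3*np.array([c*d[0]+s*d[1],-s*d[0]+c*d[1],d[2]])
def RT(lean,yaw=None):
    yaw=jig[3]+np.pi if yaw is None else yaw
    return R.from_euler('xyz',[np.pi,0,yaw]).as_matrix()@R.from_rotvec([0,lean,0]).as_matrix()
def goal(tipx,tipy,tipz,lean): # jig mm of tip -> TCP pos,R
    M=RT(lean);return J(tipx,tipy,tipz)-M@[0,0,.019],M
def delta(s,pos,M):
    Rt=R.from_euler('xyz',s['eef_rot']).as_matrix()
    return Rt.T@(pos-s['tcp_pos']),R.from_matrix(Rt.T@M).as_rotvec()
def rod(q):
    _,_,o=fk(q,PP);b,w=o[2],o[3];A=np.array([.326,.016,.5]);B=np.array([.291,-.136,.453])
    f=np.linspace(0,1,200)[:,None];a=A+f*(B-A);c=b+f*(w-b)
    return np.linalg.norm(a[:,None]-c[None],axis=2).min(),w
E
python3 - <<'E'
from fk import *
from rig import robot
s=robot.sense()
for tx,tz,l in((60,170,.07),(60,100,.07),(27,60,.07),(27,30,.07),(27,30,.0),(75,30,.07)):
    p,M=goal(tx,-25,tz,l);q,e=ik(p,R.from_matrix(M).as_euler('xyz'),s['joint_positions']);d,w=rod(q)
    print(tx,tz,l,p.round(4),q.round(3),round(e,4),'rod',round(d,3),'wrist',w.round(3),toJ(w).round())
p,M=goal(60,-25,200,.07);print(p,delta(s,p,M))
E
```

```text
60 170 0.07 [ 0.389  -0.191   0.1957] [-0.677  0.068  1.847  0.074  1.217  0.133] 0.0 rod 0.142 wrist [ 0.37  -0.208  0.566] [ 87. -25. 559.]
60 100 0.07 [ 0.389  -0.191   0.1257] [-0.677  0.136  1.963  0.081  1.033  0.118] 0.0 rod 0.091 wrist [ 0.37  -0.208  0.496] [ 87. -25. 489.]
27 60 0.07 [ 0.4135 -0.1688  0.0857] [-0.601  0.202  2.001  0.085  0.924  0.184] 0.0 rod 0.069 wrist [ 0.394 -0.186  0.456] [ 54. -25. 449.]
27 30 0.07 [ 0.4135 -0.1688  0.0557] [-0.601  0.244  2.042  0.091  0.842  0.174] 0.0 rod 0.054 wrist [ 0.394 -0.186  0.426] [ 54. -25. 419.]
27 30 0.0 [ 0.4145 -0.168   0.0558] [-0.541  0.257  2.018 -0.     0.866  0.295] 0.0 rod 0.058 wrist [ 0.415 -0.168  0.427] [ 27. -25. 420.]
75 30 0.07 [ 0.3779 -0.201   0.0557] [-0.713  0.223  2.074  0.093  0.838  0.061] 0.0 rod 0.053 wrist [ 0.359 -0.218  0.426] [102. -25. 419.]
[ 0.38904    -0.19096555  0.22572502] (array([-0.02604108,  0.04479484,  0.294279  ]), array([-0.29380678, -0.44733497, -0.01508386]))
```

Request:
apply_moves --claw '[42.5,42.5,42.5,42.5,42.5,42.5,42.5,42.5,42.5,42.5]' --offset '[[0,0,0],[0,0,0],[0,0,0],[0,0,0],[0,0,0],[0.024,-0.008,0.02],[0.024,-0.008,0.025],[0.024,-0.008,0.025],[0.024,-0.008,0.025],[0.01,0,0.02]]' --turn '[[-0.059,-0.0895,-0.003],[-0.059,-0.0895,-0.003],[-0.059,-0.0895,-0.003],[-0.059,-0.0895,-0.003],[-0.059,-0.0895,-0.003],[0,0,0],[0,0,0],[0,0,0],[0,0,0],[0,0,0]]'

```text
time_s: 4.72
tcp_pos: [0.3837, -0.2297, 0.382]
eef_rot: [3.102, -0.033, 0.707]
wrist_force: [-0.3, -0.7, 0.0]
gripper_width: 0.426
```

```bash
python3 - <<'E'
from fk import *
from rig import robot
s=robot.sense();print(s['time_s'],s['tcp_pos'],s['eef_rot'],s['wrist_force'],s['gripper_width'])
p,M=goal(60,-25,130,.05);print(p,[x.round(4) for x in delta(s,p,M)])
E
```

```text
4.7167 [ 0.38372769 -0.22970766  0.38197881] [ 3.10244416 -0.0334094   0.70724518] [-0.27061039 -0.67851111  0.00546027] 0.4256647229076007
[ 0.38932145 -0.19071126  0.1557478 ] [array([ 0.022 , -0.0349,  0.2259]), array([ 0.0403,  0.0171, -0.0271])]
```

Request:
apply_moves --claw '[42.5,42.5,42.5,42.5,42.5,42.5,42.5,42.5,42.5,42.5]' --offset '[[0.003,-0.005,0.03],[0.003,-0.005,0.03],[0.003,-0.005,0.03],[0.003,-0.005,0.03],[0.003,-0.005,0.03],[0.003,-0.005,0.03],[0.003,-0.004,0.025],[0,0,0.015],[0,0,0.005],[0,0,0]]' --turn '[[0.02,0.009,-0.014],[0.02,0.009,-0.014],[0,0,0],[0,0,0],[0,0,0],[0,0,0],[0,0,0],[0,0,0],[0,0,0],[0,0,0]]'

```text
time_s: 5.55
tcp_pos: [0.3849, -0.1911, 0.1501]
eef_rot: [3.117, -0.035, 0.749]
wrist_force: [0.5, 0.4, 0.8]
gripper_width: 0.423
```

```bash
python3 - <<'E'
from h import *
from fk import *
from rig import robot
s=robot.sense();print(s['time_s'],s['tcp_pos'],s['eef_rot'],s['wrist_force'],s['gripper_width'],s['tau'].round(1))
p,M=goal(60,-25,130,.05);print(p,[x.round(4) for x in delta(s,p,M)])
np.save('w5.npy',robot.camera_info('wrist'),allow_pickle=True)
for n in('wrist','scene','top'): cv2.imwrite(f'pics/{n}5.png',robot.capture(n))
b=cv2.imread('pics/scene5.png');crop(b,190,130,390,330,3.5,'pics/s5c.png')
E
```

```text
5.55 [ 0.38493309 -0.19113539  0.15007223] [ 3.11725133 -0.03514763  0.74913275] [0.51213435 0.37497513 0.78278693] 0.4231350011571713 [  0.1 -26.4 -20.5   0.2  -0.2   0. ]
[ 0.38932145 -0.19071126  0.1557478 ] [array([ 0.0037,  0.0028, -0.0055]), array([0.0237, 0.0147, 0.0146])]
```

View pics/wrist5.png

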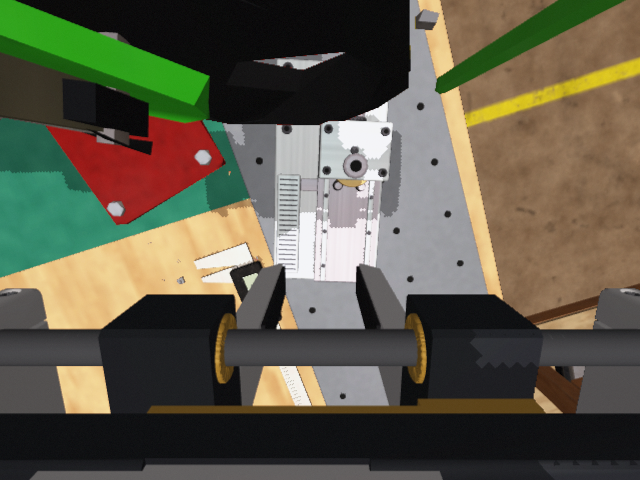

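View pics/s5c.png

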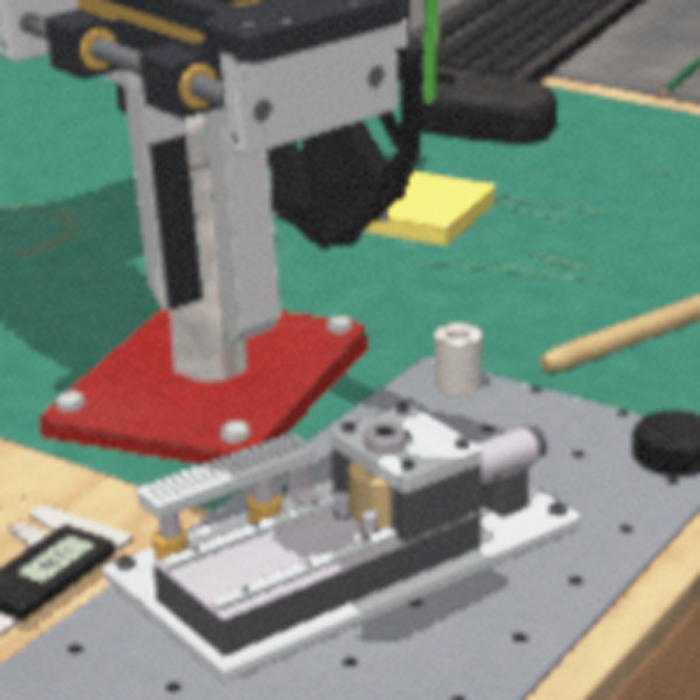

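View pics/top5.png

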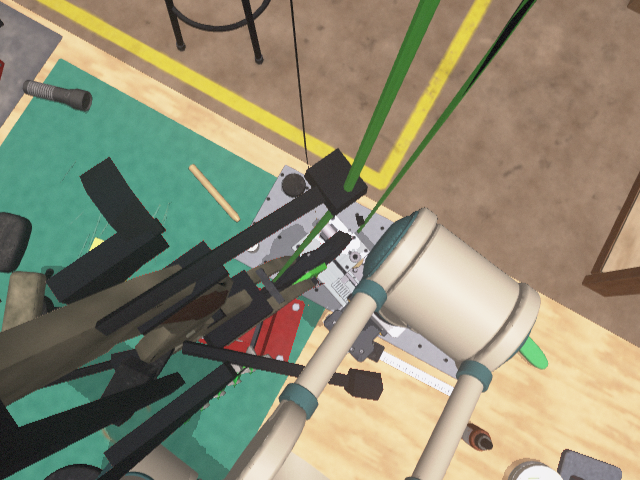

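```bash
python3 - <<'E'
from h import *
b=cv2.imread('pics/top5.png');crop(b,240,240,440,420,4,'pics/t5c.png')
b=cv2.imread('pics/wrist5.png');crop(b,200,60,440,290,3.3,'pics/w5c.png')
E
```

```text
(no output)
```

View pics/t5c.png

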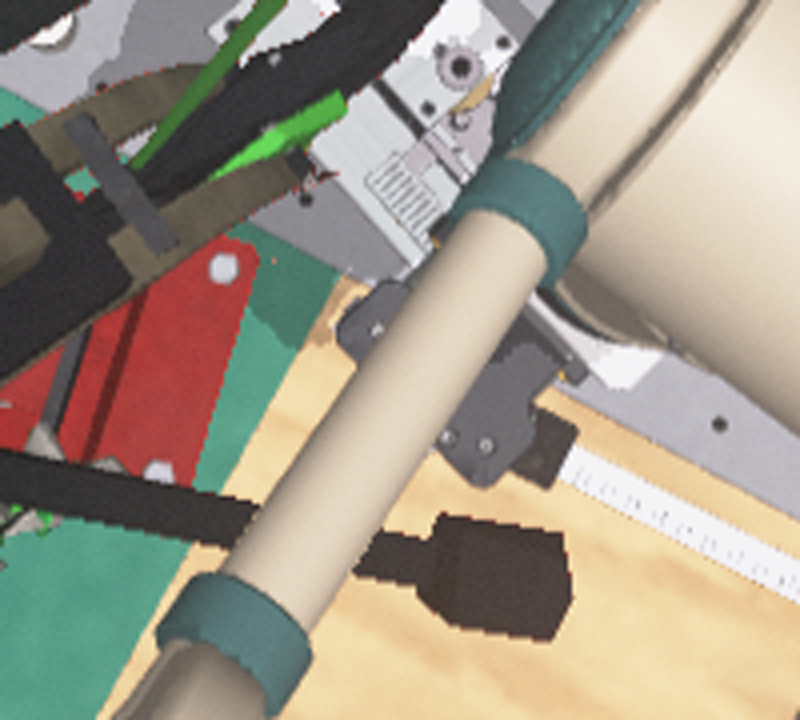

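View pics/w5c.png

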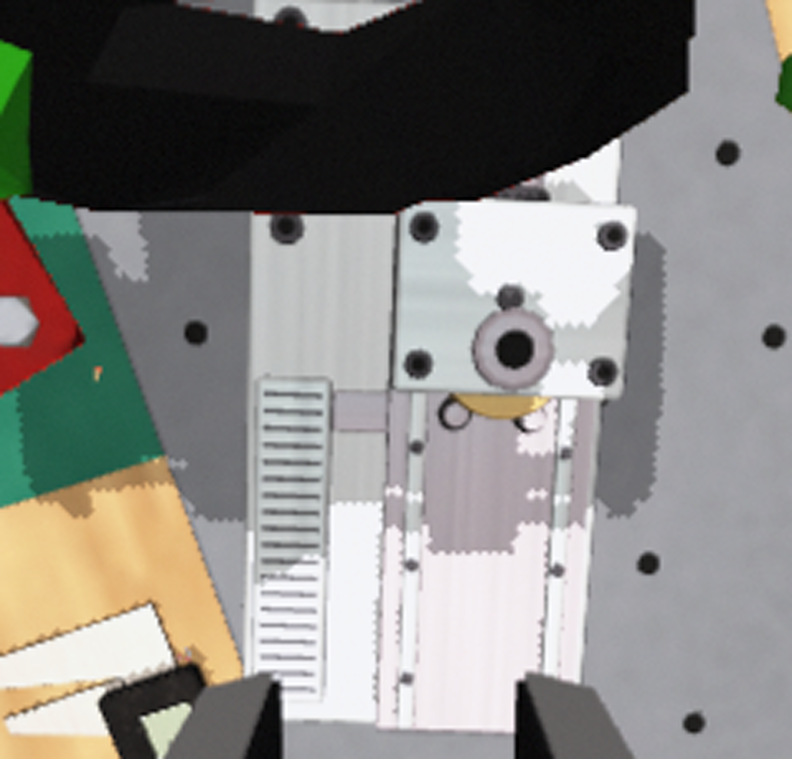

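```bash
python3 - <<'E'
from h import *
from fk import *
from rig import robot
t=robot.camera_info('top');s=robot.sense()
def tube(q,off,up=0):
    _,_,o=fk(q,PP);b,w=o[2],o[3];A=rz(q[0])@ry(q[1]+q[2])@rz(q[3]);v=A@[0,off,0]+A@[-up,0,0];return b+v,w+v
for off in(.05,.06,.07,.08):
  for up in (0,.03):
    b,w=tube(s['joint_positions'],off,up);print(off,up,[proj(t,b+(w-b)*f).round().tolist() for f in(.5,.7,.8,1)],(w).round(3))
A=np.array([.326,.016,.5]);B=np.array([.291,-.136,.453])
for tx,tz in((60,60),(28,30),(75,30),(28,60)):
    p,M=goal(tx,-25,tz,.05);q,e=ik(p,R.from_matrix(M).as_euler('xyz'),s['joint_positions'])
    for off in(.05,.065,.08,-.06):
        b,w=tube(q,off);f=np.linspace(0,1,200)[:,None];a=A+f*(B-A);c=b+f*(w-b);D=np.linalg.norm(a[:,None]-c[None],axis=2);i,k=np.unravel_index(D.argmin(),D.shape)
        print(tx,tz,off,D.min().round(3),a[i].round(3),c[k].round(3))
# refine jig from w5
w=np.load('w5.npy',allow_pickle=True).item()
C=lambda u,v:(200+u/3.3,60+v/3.3)
obs=[(C(395,388),(10,-26,58)),(C(618,396),(10,26,58)),(C(637,210),(-32,26,58)),(C(398,212),(-32,-26,58)),(C(330,380),(8,-40,43)),(C(257,378),(8,-58,43)),(C(247,695),(88,-58,43)),(C(320,700),(88,-40,43)),(C(555,728),(100,16.5,26)),(C(378,726),(100,-16.5,26))]
for o,q in obs: print(q,(proj(w,J(*q))-o).round(1))
E
```

```text
0.05 0 [[234.0, 491.0], [311.0, 377.0], [343.0, 330.0], [396.0, 252.0]] [ 0.4   -0.154  0.525]
0.05 0.03 [[245.0, 487.0], [326.0, 365.0], [359.0, 315.0], [413.0, 234.0]] [ 0.41  -0.163  0.551]
0.06 0 [[220.0, 481.0], [299.0, 368.0], [331.0, 322.0], [386.0, 244.0]] [ 0.406 -0.146  0.525]
0.06 0.03 [[230.0, 475.0], [313.0, 355.0], [347.0, 306.0], [403.0, 226.0]] [ 0.416 -0.155  0.552]
0.07 0 [[207.0, 470.0], [287.0, 358.0], [320.0, 313.0], [376.0, 236.0]] [ 0.413 -0.139  0.525]
0.07 0.03 [[215.0, 463.0], [301.0, 345.0], [335.0, 297.0], [392.0, 217.0]] [ 0.422 -0.147  0.552]
0.08 0 [[193.0, 459.0], [275.0, 349.0], [309.0, 304.0], [365.0, 229.0]] [ 0.419 -0.131  0.525]
0.08 0.03 [[201.0, 452.0], [288.0, 335.0], [323.0, 288.0], [381.0, 209.0]] [ 0.429 -0.14   0.552]
60 60 0.05 0.07 [ 0.303 -0.084  0.469] [ 0.336 -0.11   0.526]
60 60 0.065 0.071 [ 0.307 -0.068  0.474] [ 0.34  -0.094  0.531]
60 60 0.08 0.073 [ 0.31  -0.052  0.479] [ 0.345 -0.078  0.537]
60 60 -0.06 0.088 [ 0.291 -0.136  0.453] [ 0.283 -0.207  0.504]
28 30 0.05 0.059 [ 0.308 -0.062  0.476] [ 0.341 -0.083  0.52 ]
28 30 0.065 
[... 236 characters left out ...]
506]
75 30 0.065 0.059 [ 0.303 -0.084  0.469] [ 0.336 -0.105  0.512]
75 30 0.08 0.061 [ 0.307 -0.067  0.474] [ 0.34  -0.089  0.52 ]
75 30 -0.06 0.086 [ 0.291 -0.136  0.453] [ 0.268 -0.211  0.488]
28 60 0.05 0.071 [ 0.309 -0.059  0.477] [ 0.343 -0.084  0.534]
28 60 0.065 0.071 [ 0.312 -0.043  0.482] [ 0.346 -0.068  0.54 ]
28 60 0.08 0.072 [ 0.316 -0.028  0.487] [ 0.35  -0.053  0.544]
28 60 -0.06 0.077 [ 0.291 -0.136  0.453] [ 0.303 -0.19   0.507]
(10, -26, 58) [2.8 4. ]
(10, 26, 58) [5.8 2.5]
(-32, 26, 58) [ 3.3 -0.9]
(-32, -26, 58) [ 2.8 -2.8]
(8, -40, 43) [3.9 3.1]
(8, -58, 43) [2.7 3.4]
(88, -58, 43) [6.6 6.6]
(88, -40, 43) [6.5 5.2]
(100, 16.5, 26) [-0.2  4.3]
(100, -16.5, 26) [16.1  4.7]
```

```bash
python3 - <<'E'
from h import *
from fk import *
from rig import robot
t=robot.camera_info('top');s=robot.sense();w=np.load('w4.npy',allow_pickle=True).item()
# string: plane from w4 line intersect top rays
im=cv2.imread('pics/top0.png')
o,d1=ray(w,376,178);_,d2=ray(w,357,20);n=np.cross(d1,d2)
for f in(0,.1,.2,.3,.4,.5,.6):
    uv=(360+f*170,230-f*230);o2,d=ray(t,*uv);k=n@(o-o2)/(n@d);p=o2+k*d;print('string',p.round(3),toJ(p).round())
for tx,tz,l in((28,30,.05),(28,30,.1),(60,130,.05)):
    p,M=goal(tx,-25,tz,l);q,e=ik(p,R.from_matrix(M).as_euler('xyz'),s['joint_positions'])
    _,_,oo=fk(q,PP);A=rz(q[0])@ry(q[1]+q[2])@rz(q[3])
    for L in(.0,.05,.08): P=oo[3]+A@[0,L,0];print(tx,l,L,P.round(3),toJ(P).round(),proj(t,P).round())
E
python3 - <<'E'
from h import *
b=cv2.imread('pics/top5.png');crop(b,300,150,560,390,3,'pics/t5d.png')
E
```

```text
string [ 0.467 -0.159  0.226] [-18.   4. 220.]
string [ 0.472 -0.165  0.353] [-18.  11. 346.]
string [ 0.476 -0.169  0.443] [-18.  17. 436.]
string [ 0.478 -0.172  0.51 ] [-18.  21. 504.]
string [ 0.48  -0.174  0.563] [-17.  24. 556.]
string [ 0.482 -0.176  0.605] [-17.  26. 598.]
string [ 0.483 -0.178  0.639] [-17.  28. 632.]
28 0.05 0.0 [ 0.399 -0.182  0.427] [ 48. -25. 420.] [407. 265.]
28 0.05 0.05 [ 0.429 -0.141  0.429] [ -1. -35. 422.] [365. 235.]
28 0.05 0.08 [ 0.446 -0.117  0.431] [-31. -41. 424.] [339. 217.]
28 0.1 0.0 [ 0.385 -0.195  0.425] [ 67. -25. 418.] [420. 280.]
28 0.1 0.05 [ 0.418 -0.157  0.43 ] [ 18. -31. 423.] [382. 246.]
28 0.1 0.08 [ 0.437 -0.135  0.433] [-12. -34. 426.] [358. 226.]
60 0.05 0.0 [ 0.376 -0.203  0.527] [ 80. -25. 520.] [459. 282.]
60 0.05 0.05 [ 0.407 -0.164  0.529] [ 30. -33. 522.] [409. 242.]
60 0.05 0.08 [ 0.426 -0.141  0.531] [  1. -37. 524.] [379. 218.]
```

View pics/t5d.png

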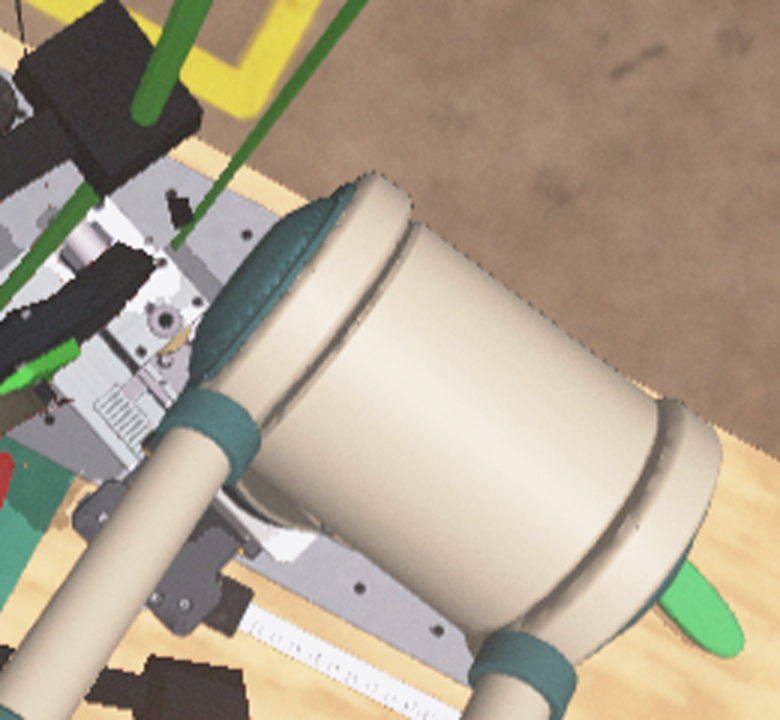

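```bash
python3 - <<'E'
from h import *
from fk import *
from rig import robot
t=robot.camera_info('top');w=np.load('w4.npy',allow_pickle=True).item();s5=robot.camera_info('scene')
o,d1=ray(w,258,107);_,d2=ray(w,175,0);n=np.cross(d1,d2)
for uv in((285,279),(300,258),(315,237),(330,215)):
    o2,d=ray(t,*uv);k=n@(o-o2)/(n@d);p=o2+k*d;print('cable1',p.round(3),toJ(p).round())
# box: scene check + w5
w5=np.load('w5.npy',allow_pickle=True).item()
for z in(.5,.55,.6,.65,.7): print(z,atz(t,335,180,z).round(3),toJ(atz(t,335,180,z)).round())
E
```

```text
cable1 [ 0.435 -0.046 -0.2  ] [ -70. -102. -207.]
cable1 [ 0.393 -0.079  0.548] [ -17. -106.  542.]
cable1 [ 0.384 -0.086  0.709] [  -5. -106.  702.]
cable1 [ 0.38  -0.089  0.781] [  -0. -107.  775.]
0.5 [ 0.465 -0.109  0.5  ] [-50. -35. 493.]
0.55 [ 0.452 -0.106  0.55 ] [-43. -46. 543.]
0.6 [ 0.439 -0.102  0.6  ] [-35. -57. 593.]
0.65 [ 0.426 -0.099  0.65 ] [-27. -69. 643.]
0.7 [ 0.413 -0.096  0.7  ] [-20. -80. 693.]
```

```bash
python3 - <<'E'
from h import *
from fk import *
from rig import robot
w=np.load('w5.npy',allow_pickle=True).item();s=robot.sense();Rt=Rm(s['eef_rot']);sc=robot.camera_info('scene');t=robot.camera_info('top')
g=s['gripper_width']*.094/2
for y in(-g-.0125,-g,g,g+.0125):
    print(y,[proj(w,s['tcp_pos']+Rt@[x,y,.019]).round(1).tolist() for x in(-.008,.008)],[proj(sc,s['tcp_pos']+Rt@[x,y,.019]).round(1).tolist() for x in(-.008,.008)])
C=lambda u,v:(200+u/3.3,60+v/3.3);S=lambda u,v:(200+u/4,210+v/4);T=lambda u,v:(230+u/4,160+v/4)
ow=[(w,C(395,388),(10,-26,58)),(w,C(618,396),(10,26,58)),(w,C(637,210),(-32,26,58)),(w,C(398,212),(-32,-26,58)),(w,C(330,380),(8,-40,43)),(w,C(257,378),(8,-58,43)),(w,C(247,695),(88,-58,43)),(w,C(320,700),(88,-40,43))]
os=[(sc,S(425,228),(10,26,58)),(sc,S(342,172),(10,-26,58)),(sc,S(422,142),(-32,-26,58)),(sc,S(512,193),(-32,26,58)),(sc,S(118,238),(88,-58,43)),(sc,S(318,188),(8,-40,43)),(sc,S(145,260),(88,-40,43))]
ot=[(t,T(562,372),(10,26,58)),(t,T(460,455),(10,-26,58)),(t,T(410,492),(8,-58,43)),(t,T(450,465),(8,-40,43))]
def P(p,q):
    c,sn=np.cos(p[3]),np.sin(p[3]);x,y,z=np.array(q)/1000
    return np.array([p[0]+c*x-sn*y,p[1]+sn*x+c*y,p[2]+z])
def fit(obs,z=None):
    wt=lambda ci:np.linalg.norm(ci['origin']-J(0,0,40))/ci['fx']*1e3
    f=lambda p:np.concatenate([(proj(ci,P(p,q))-uv)*wt(ci) for ci,uv,q in obs]+([[ (p[2]-z)*3000]] if z is not None else []))
    r=least_squares(f,jig,loss='soft_l1');print(r.x.round(4),'rms mm',np.sqrt(np.mean(f(r.x)**2)).round(2));return r.x
fit(ow);fit(os);fit(os+ot);fit(ow,.006);a=fit(ow+os+ot);np.save('jig2.npy',a)
E
```

```text
-0.03247433242358039 [[268.5, 293.7], [267.5, 266.8]] [[234.9, 216.7], [244.3, 213.3]]
-0.019974332423580387 [[290.5, 293.8], [289.9, 266.9]] [[239.8, 219.3], [249.3, 215.8]]
0.019974332423580387 [[360.8, 294.0], [361.7, 267.1]] [[256.4, 228.0], [266.0, 224.3]]
0.03247433242358039 [[382.9, 294.0], [384.2, 267.1]] [[261.8, 230.8], [271.5, 227.1]]
[ 0.4505 -0.1657 -0.     -2.44  ] rms mm 1.06
[ 4.5060e-01 -1.6020e-01  2.3000e-03 -2.4175e+00] rms mm 0.83
[ 0.4513 -0.1677  0.0063 -2.4238] rms mm 2.15
[ 0.4505 -0.1654  0.0059 -2.4372] rms mm 1.46
[ 0.4507 -0.1656  0.0048 -2.4373] rms mm 2.07
```

```bash
python3 - <<'E'
from h import *
b=cv2.imread('pics/wrist5.png');crop(b,230,240,410,320,4.4,'pics/w5f.png')
E
python3 - <<'E'
import sys;sys.path.insert(0,'.')
from h import *
from fk import *
from rig import robot
w=np.load('w5.npy',allow_pickle=True).item();sc=robot.camera_info('scene');t=robot.camera_info('top')
C=lambda u,v:(200+u/3.3+3.3,60+v/3.3);S=lambda u,v:(200+u/4,210+v/4);T=lambda u,v:(230+u/4,160+v/4)
ow=[(w,C(395,388),(10,-26,58)),(w,C(618,396),(10,26,58)),(w,C(637,210),(-32,26,58)),(w,C(398,212),(-32,-26,58)),(w,C(330,380),(8,-40,43)),(w,C(257,378),(8,-58,43)),(w,C(247,695),(88,-58,43)),(w,C(320,700),(88,-40,43))]
os=[(sc,S(425,228),(10,26,58)),(sc,S(342,172),(10,-26,58)),(sc,S(422,142),(-32,-26,58)),(sc,S(512,193),(-32,26,58)),(sc,S(118,238),(88,-58,43)),(sc,S(318,188),(8,-40,43)),(sc,S(145,260),(88,-40,43))]
def P(p,q):
    c,sn=np.cos(p[3]),np.sin(p[3]);x,y,z=np.array(q)/1000
    return np.array([p[0]+c*x-sn*y,p[1]+sn*x+c*y,p[2]+z])
def fit(obs):
    wt=lambda ci:np.linalg.norm(ci['origin']-J(0,0,40))/ci['fx']*1e3
    f=lambda p:np.concatenate([(proj(ci,P(p,q))-uv)*wt(ci) for ci,uv,q in obs])
    r=least_squares(f,jig,loss='soft_l1');print(r.x.round(4),'rms mm',np.sqrt(np.mean(f(r.x)**2)).round(2));print(f(r.x).reshape(-1,2).round(1).tolist());return r.x
fit(ow);a=fit(ow+os);np.save('jig2.npy',a)
E
```

```text
[ 4.5220e-01 -1.6760e-01 -3.0000e-04 -2.4381e+00] rms mm 1.03
[[-0.9, 0.8], [-0.1, 1.4], [-0.8, 0.0], [0.5, -3.4], [0.4, -0.2], [-0.1, -0.5], [0.6, 0.4], [0.1, -0.2]]
[ 0.4519 -0.1671  0.0057 -2.4332] rms mm 1.33
[[-1.3, 1.0], [0.8, 1.3], [0.0, -1.2], [-0.1, -4.4], [-0.3, -0.0], [-1.2, -0.3], [-0.1, 2.3], [-0.2, 1.6], [0.1, -0.0], [-0.6, 0.6], [2.5, -0.1], [1.2, -0.0], [0.1, 0.5], [2.2, 1.8], [-0.5, -0.4]]
```

View pics/w5f.png

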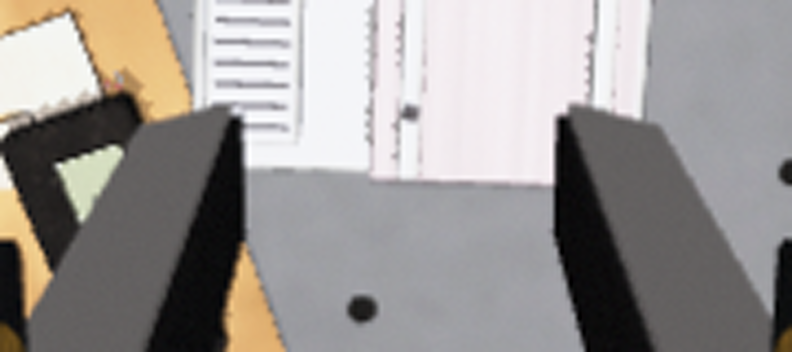

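```bash
sed -i "s#jig.npy#jig2.npy#" fk.py; python3 - <<'E'
from fk import *
from rig import robot
s=robot.sense()
for a in((45,-25,75,.08),(28,-25,60,.08)):
    p,M=goal(*a);print(a,p.round(4),[x.round(4) for x in delta(s,p,M)])
E
```

```text
(45, -25, 75, 0.08) [ 0.4003 -0.1784  0.0996] [array([ 0.0175, -0.002 ,  0.053 ]), array([0.0258, 0.0429, 0.0407])]
(28, -25, 60, 0.08) [ 0.4132 -0.1673  0.0846] [array([ 0.0339, -0.0018,  0.0687]), array([0.0258, 0.0429, 0.0407])]
```

Request:
apply_moves --claw '[44.7,44.7,44.7,44.7,44.7,44.7,44.7,44.7,44.7,44.7]' --offset '[[0,0,0],[0,0,0],[0.004,0,0.008],[0.005,0,0.01],[0.005,0,0.01],[0.005,0,0.01],[0.004,0,0.01],[0.003,0,0.008],[0,0,0],[0,0,0]]' --turn '[[0.013,0.021,0.02],[0.013,0.021,0.02],[0,0,0],[0,0,0],[0,0,0],[0,0,0],[0,0,0],[0,0,0],[0,0,0],[0,0,0]]'

```text
time_s: 6.53
tcp_pos: [0.4202, -0.1795, 0.1055]
eef_rot: [3.113, -0.083, 0.71]
wrist_force: [-0.5, -0.4, 0.6]
gripper_width: 0.446
```

```bash
cat > chk.py <<'E'
from h import *
from fk import *
from rig import robot
import sys
n=sys.argv[1]
s=robot.sense();print(s['time_s'],s['tcp_pos'].round(4),s['eef_rot'].round(3),'F',s['wrist_force'].round(1),s['gripper_width'].round(3),s['tau'].round(1))
Rt=Rm(s['eef_rot']);print('tip jig',toJ(s['tcp_pos']+Rt@[0,0,.019]).round(1))
if len(sys.argv)>2:
    p,M=goal(*map(float,sys.argv[2:6]));print([x.round(4) for x in delta(s,p,M)])
if n!='0':
    for c in('scene','wrist'): cv2.imwrite(f'pics/{c}{n}.png',robot.capture(c))
    crop(cv2.imread(f'pics/scene{n}.png'),210,200,370,320,5,f'pics/s{n}c.png')
E
python3 chk.py 6 28 -25 50 .08
```

```text
Traceback (most recent call last):
  File "chk.py", line 6, in <module>
    s=robot.sense();print(s['time_s'],s['tcp_pos'].round(4),s['eef_rot'].round(3),'F',s['wrist_force'].round(1),s['gripper_width'].round(3),s['tau'].round(1))
                                                                                                                ^^^^^^^^^^^^^^^^^^^^^^^^
AttributeError: 'float' object has no attribute 'round'
```

```bash
sed -i "s/s\['gripper_width'\].round(3)/round(s['gripper_width'],3)/" chk.py; python3 chk.py 6 30 -25 60 .08
```

```text
6.5333 [ 0.4202 -0.1795  0.1055] [ 3.113 -0.083  0.71 ] F [-0.5 -0.4  0.6] 0.446 [  0.1 -29.6 -19.    0.4  -0.2   0. ]
tip jig [ 30.6 -10.7  80.9]
[array([-0.0011, -0.0144,  0.0204]), array([ 0.0286, -0.0026,  0.002 ])]
```

View pics/s6c.png

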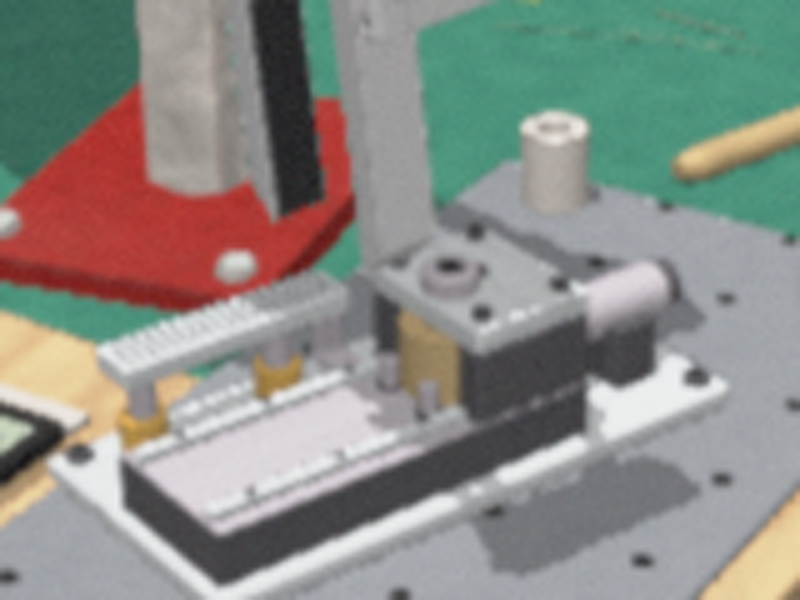

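View pics/wrist6.png

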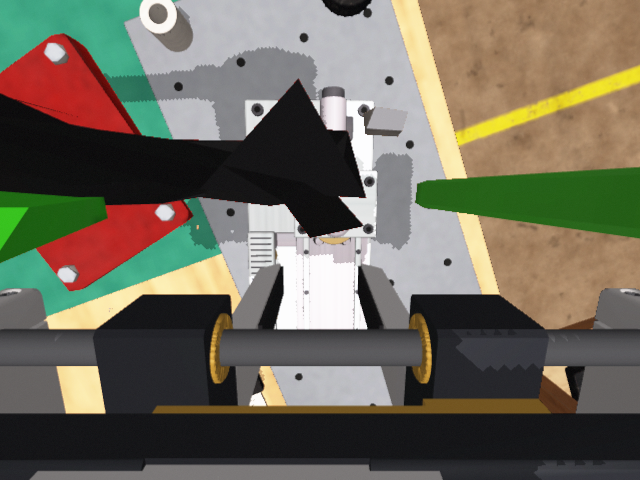

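Request:
apply_moves --claw '[44.7,44.7,44.7,44.7,44.7,44.7,44.7,44.7,44.7,44.7]' --offset '[[0,0,0],[0,0,0],[0,-0.003,0.003],[0,-0.003,0.003],[0,-0.003,0.003],[0,-0.003,0.003],[0,-0.002,0.003],[0,0,0.002],[0,0,0],[0,0,0]]' --turn '[[0.0286,-0.002,0.002],[0,0,0],[0,0,0],[0,0,0],[0,0,0],[0,0,0],[0,0,0],[0,0,0],[0,0,0],[0,0,0]]'

```text
time_s: 7.47
tcp_pos: [0.4101, -0.1671, 0.0888]
eef_rot: [3.138, -0.081, 0.708]
wrist_force: [-0.2, -0.3, 0.4]
gripper_width: 0.448
```

```bash
python3 chk.py 7 28 -25 50 .08
```

```text
7.4667 [ 0.4101 -0.1671  0.0888] [ 3.138 -0.081  0.708] F [-0.2 -0.3  0.4] 0.448 [  0.  -29.8 -18.2   0.4  -0.1   0. ]
tip jig [ 30.1 -27.1  64.2]
[array([0.001 , 0.0021, 0.0143]), array([ 0.004 , -0.0009, -0.0008])]
```

View pics/s7c.png

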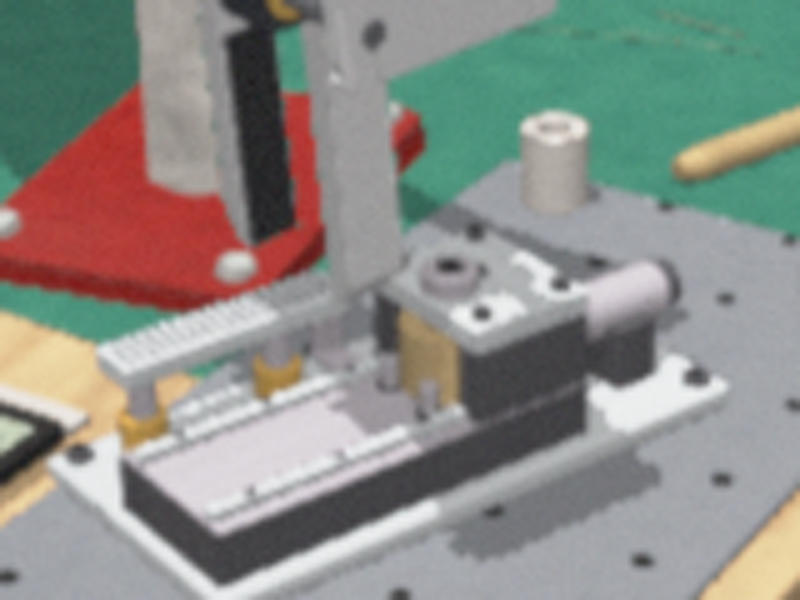

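```bash
python3 - <<'E'
from h import *
from fk import *
from rig import robot
s=robot.sense();Rt=Rm(s['eef_rot']);sc=robot.camera_info('scene');g=s['gripper_width']*.047
f=lambda p:((p-[210,200])*5).round().tolist()
for y in(-g-.0125,-g,g,g+.0125):
    print(round(y,3),[f(proj(sc,s['tcp_pos']+Rt@[x,y,.019])) for x in(-.008,.008)])
print('bush front top',f(proj(sc,J(15,0,48))),'bot',f(proj(sc,J(15,0,26))),'roof',f(proj(sc,J(10,26,58))),f(proj(sc,J(10,-26,58))),'bar',f(proj(sc,J(88,-40,43))),f(proj(sc,J(88,-58,43))),f(proj(sc,J(8,-40,43))),'pins',f(proj(sc,J(15.5,9.5,35))),f(proj(sc,J(15.5,-9.5,35))))
print('track',f(proj(sc,J(100,16.5,26))),f(proj(sc,J(100,-16.5,26))))
E
```

```text
-0.033 [[233.0, 236.0], [277.0, 217.0]]
-0.021 [[256.0, 251.0], [300.0, 232.0]]
0.021 [[337.0, 304.0], [381.0, 284.0]]
0.033 [[362.0, 321.0], [407.0, 300.0]]
bush front top [414.0, 335.0] bot [415.0, 399.0] roof [482.0, 335.0] [375.0, 267.0] bar [130.0, 374.0] [98.0, 349.0] [355.0, 291.0] pins [433.0, 387.0] [394.0, 361.0]
track [203.0, 523.0] [140.0, 472.0]
```

```bash
python3 chk.py 0 26 -25 48 .08;python3 chk.py 0 26 -25 32 .08
```

```text
7.5667 [ 0.4104 -0.1673  0.0889] [ 3.137 -0.081  0.708] F [-0.5  0.   0.6] 0.445 [  0.  -29.8 -18.2   0.4  -0.1   0. ]
tip jig [ 30.1 -26.8  64.3]
[array([0.0028, 0.0018, 0.0166]), array([ 0.0043, -0.001 , -0.0008])]
7.5667 [ 0.4104 -0.1673  0.0889] [ 3.137 -0.081  0.708] F [-0.5  0.   0.6] 0.445 [  0.  -29.8 -18.2   0.4  -0.1   0. ]
tip jig [ 30.1 -26.8  64.3]
[array([0.0015, 0.0018, 0.0326]), array([ 0.0043, -0.001 , -0.0008])]
```

Request:
apply_moves --claw '[44.7,44.7,44.7,44.7,44.7,44.7,44.7,44.7,44.7,44.7]' --offset '[[0.001,0.001,0],[0.0015,0.001,0.002],[0,0,0.003],[0,0,0.003],[0,0,0.003],[0,0,0.003],[0,0,0.002],[0,0,0.001],[0,0,0],[0,0,0]]' --turn '[[0.004,0,0],[0,0,0],[0,0,0],[0,0,0],[0,0,0],[0,0,0],[0,0,0],[0,0,0],[0,0,0],[0,0,0]]'

```text
time_s: 8.4
tcp_pos: [0.4158, -0.1668, 0.0703]
eef_rot: [3.141, -0.081, 0.707]
wrist_force: [-0.3, -0.1, 0.4]
gripper_width: 0.444
```

```bash
python3 chk.py 8 26 -25 42 .08
```

```text
8.4 [ 0.4158 -0.1668  0.0703] [ 3.141 -0.081  0.707] F [-0.3 -0.1  0.4] 0.444 [  0.  -30.8 -17.4   0.4  -0.1   0. ]
tip jig [ 25.7 -23.7  45.7]
[array([-0.0006, -0.0013,  0.0036]), array([ 0.0004, -0.0011, -0.0011])]
```

View pics/s8c.png

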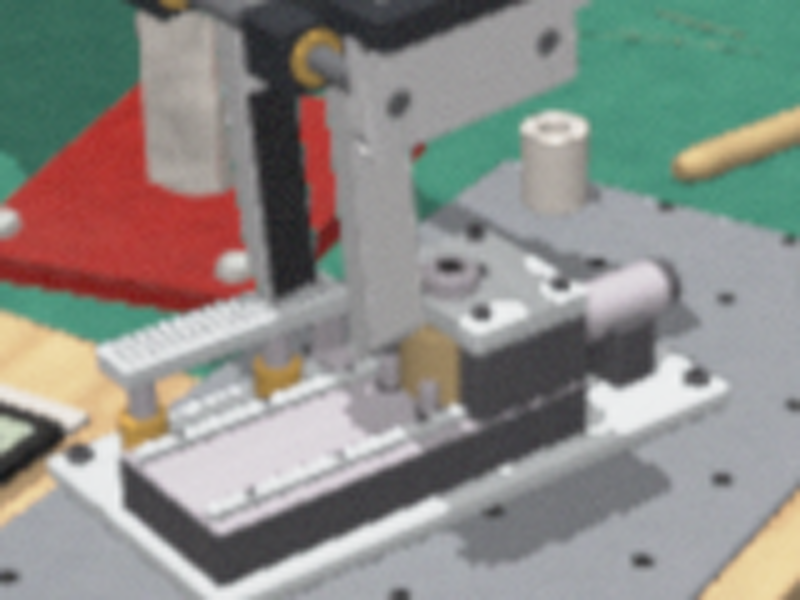

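View pics/wrist8.png

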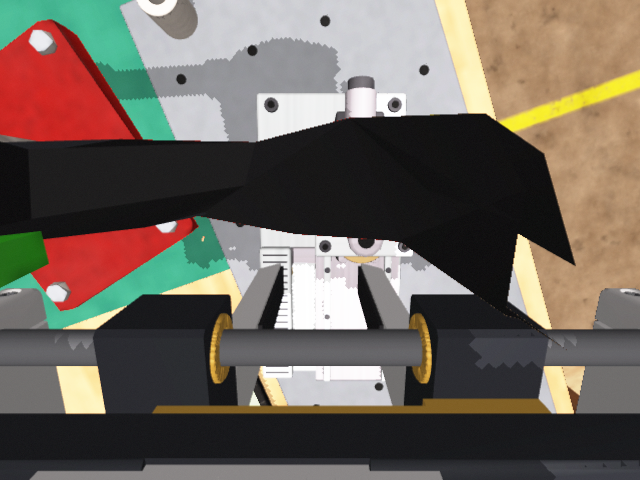

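```bash
python3 - <<'E'
from h import *
b=cv2.imread('pics/wrist8.png');crop(b,310,220,430,310,6.5,'pics/w8f.png')
E
```

```text
(no output)
```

View pics/w8f.png

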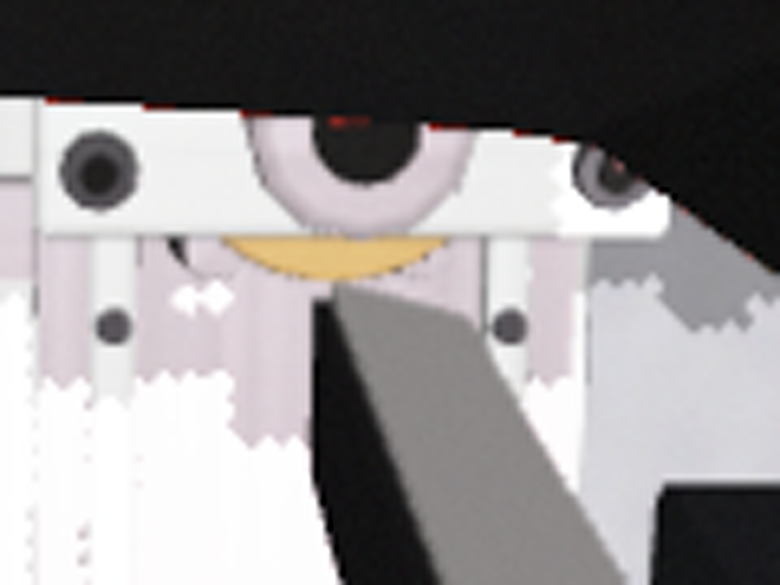

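Request:
apply_moves --claw '[44.7,44.7,44.7,44.7,44.7,44.7,44.7,44.7,44.7,44.7]' --offset '[[-0.001,-0.002,0],[0,-0.002,0],[-0.0002,0,0.001],[-0.0002,0,0.002],[-0.0002,0,0.002],[-0.0002,0,0.001],[0,0,0],[0,0,0],[0,0,0],[0,0,0]]' --turn '[[0,0,0],[0,0,0],[0,0,0],[0,0,0],[0,0,0],[0,0,0],[0,0,0],[0,0,0],[0,0,0],[0,0,0]]'

```text
time_s: 9.33
tcp_pos: [0.4125, -0.1647, 0.0651]
eef_rot: [3.139, -0.082, 0.707]
wrist_force: [0.3, 0.8, 2.2]
gripper_width: 0.449
```

```bash
python3 chk.py 9 26 -28 32 .08; python3 - <<'E'
from h import *
b=cv2.imread('pics/wrist9.png');crop(b,230,220,430,310,4,'pics/w9f.png')
E
```

```text
9.3333 [ 0.4125 -0.1647  0.0651] [ 3.139 -0.082  0.707] F [0.3 0.8 2.2] 0.449 [ -0.  -29.7 -16.8   0.3  -0.3  -0. ]
tip jig [ 26.8 -27.5  40.5]
[array([ 0.0001, -0.0005,  0.0086]), array([ 0.0027, -0.0021, -0.001 ])]
```

View pics/w9f.png

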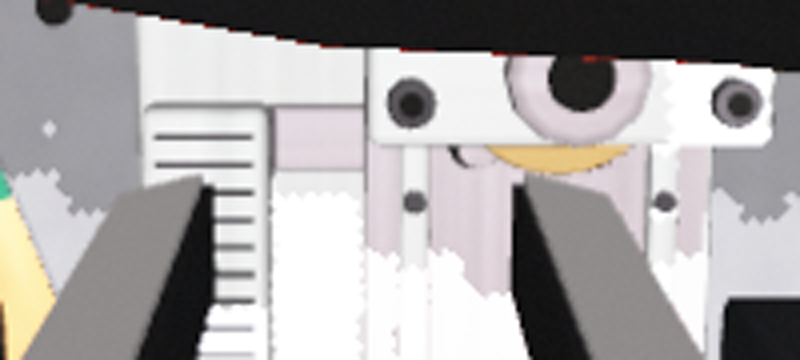

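View pics/s9c.png

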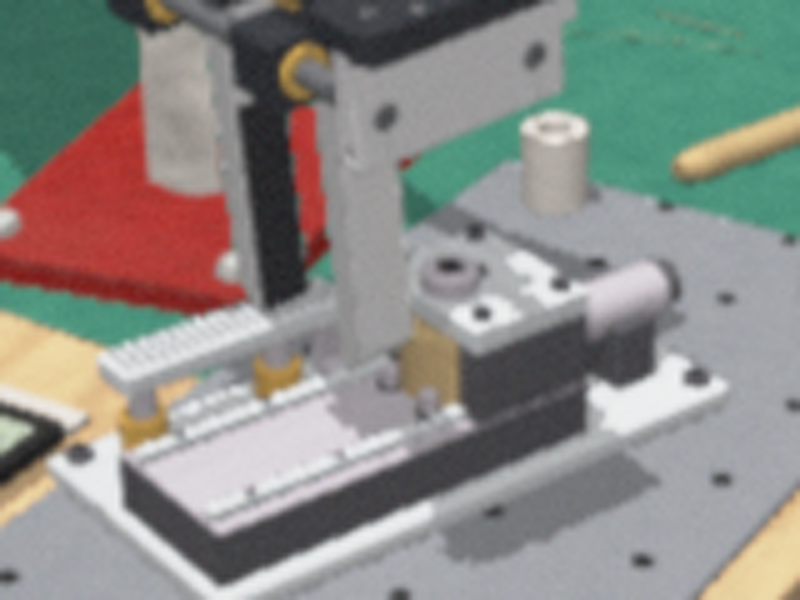

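Request:
apply_moves --claw '[44.7,44.7,44.7,44.7,44.7,44.7,44.7,44.7,44.7,44.7]' --offset '[[-0.0001,0,0.002],[-0.0001,0,0.002],[-0.0001,0,0.002],[-0.0001,0,0.002],[-0.0001,0,0.002],[-0.0001,0,0.002],[0,0,0.001],[0,0,0.0005],[0,0,0.0005],[0,0,0.0005]]' --turn '[[0,0,0],[0,0,0],[0,0,0],[0,0,0],[0,0,0],[0,0,0],[0,0,0],[0,0,0],[0,0,0],[0,0,0]]'

```text
time_s: 10.27
tcp_pos: [0.4123, -0.165, 0.0563]
eef_rot: [3.139, -0.082, 0.706]
wrist_force: [-2.6, 0.4, 9.1]
gripper_width: 0.45
```

```bash
python3 chk.py 10 26 -28 30 .08; python3 - <<'E'
from h import *
b=cv2.imread('pics/wrist10.png');crop(b,230,220,430,310,4,'pics/w10f.png')
E
```

```text
10.2667 [ 0.4123 -0.165   0.0563] [ 3.139 -0.082  0.706] F [-2.6  0.4  9.1] 0.45 [  0.6 -27.5 -15.6   0.4  -0.9  -0.2]
tip jig [ 27.1 -27.4  31.7]
[array([ 0.001 , -0.0006,  0.0018]), array([ 0.003 , -0.0017, -0.0024])]
```

View pics/w10f.png

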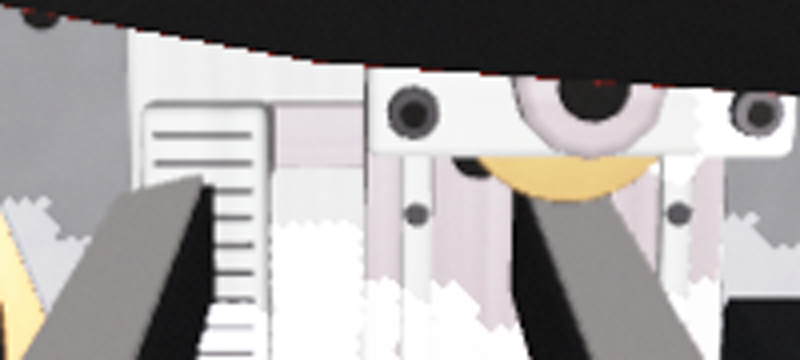

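View pics/s10c.png

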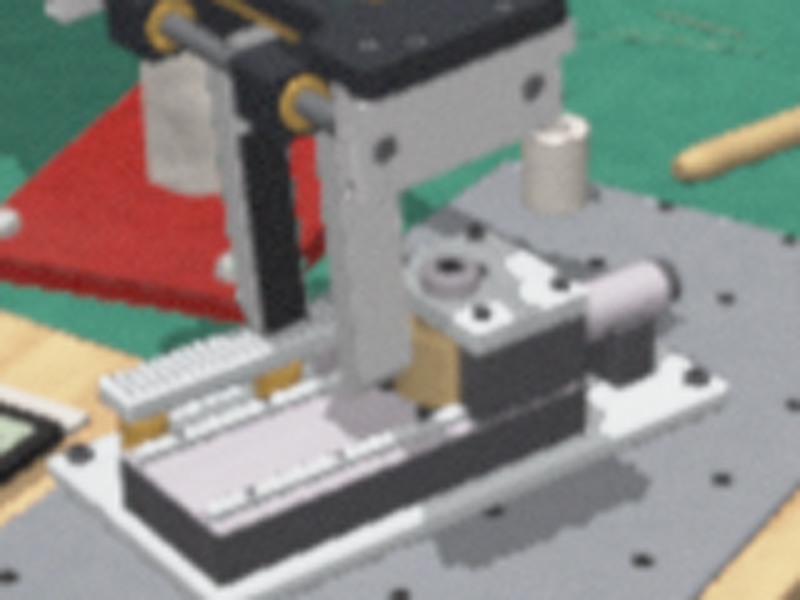

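Request:
apply_moves --claw '[44.7,44.7,44.7,44.7,44.7,44.7,44.7,44.7,44.7,44.7]' --offset '[[0,0,0.001],[0,0,0.001],[0,0,0.0008],[-0.001,0,0.0005],[-0.002,0,0.0005],[-0.002,0,0.0005],[-0.002,0,0.0005],[-0.002,0,0.0005],[-0.001,0,0.0005],[0,0,0.0005]]' --turn '[[0,0,0],[0,0,0],[0,0,0],[0,0,0],[0,0,0],[0,0,0],[0,0,0],[0,0,0],[0,0,0],[0,0,0]]'

```text
time_s: 11.2
tcp_pos: [0.4096, -0.1683, 0.0563]
eef_rot: [3.138, -0.096, 0.691]
wrist_force: [-3.3, -0.6, 10.5]
gripper_width: 0.451
```

```bash
python3 chk.py 11 36 -28 30 .08; python3 - <<'E'
from h import *
b=cv2.imread('pics/wrist11.png');crop(b,230,220,430,310,4,'pics/w11f.png')
E
```

```text
11.2 [ 0.4096 -0.1683  0.0563] [ 3.138 -0.096  0.691] F [-3.3 -0.6 10.5] 0.451 [  1.  -26.6 -15.6   0.8  -1.1  -0.2]
tip jig [ 31.1 -26.5  31.7]
[array([-0.0048, -0.0013,  0.0013]), array([ 0.0048, -0.0159, -0.0171])]
```

View pics/w11f.png

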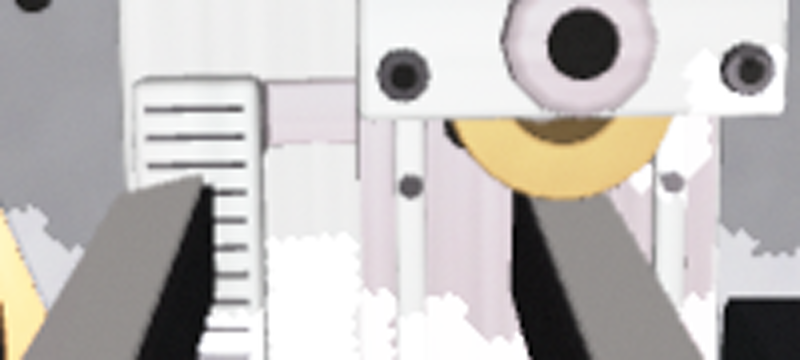

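View pics/s11c.png

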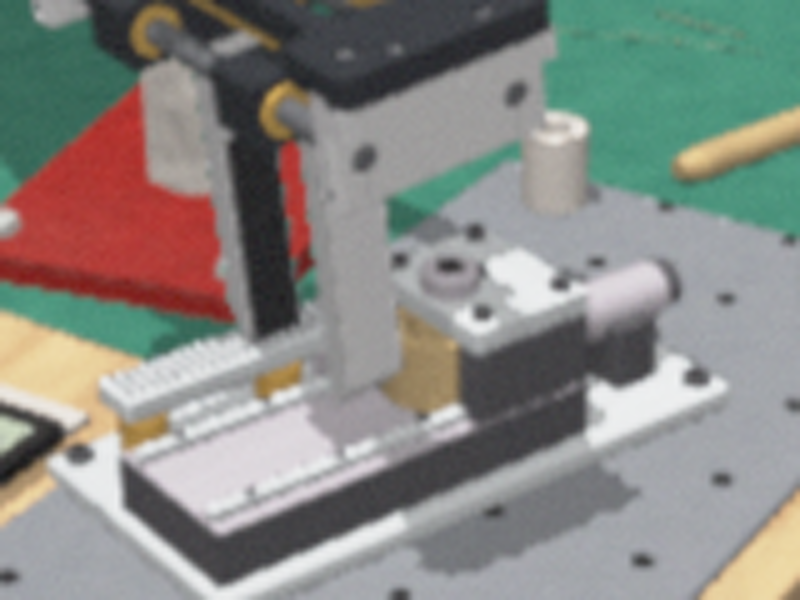

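Request:
apply_moves --claw '[44.7,44.7,44.7,44.7,44.7,44.7,44.7,44.7,44.7,44.7]' --offset '[[-0.003,-0.0002,0.0005],[-0.003,-0.0002,0.0005],[-0.003,-0.0002,0.0005],[-0.003,-0.0002,0.0005],[-0.003,-0.0002,0.0005],[-0.003,-0.0002,0.0005],[-0.003,-0.0002,0.0005],[-0.002,0,0.0005],[-0.001,0,0.0005],[0,0,0.0005]]' --turn '[[0,-0.003,-0.003],[0,-0.003,-0.003],[0,-0.003,-0.003],[0,-0.003,-0.003],[0,-0.003,-0.003],[0,-0.003,-0.003],[0,-0.003,-0.003],[0,-0.002,-0.002],[0,-0.002,-0.002],[0,-0.001,-0.001]]'

```text
time_s: 12.13
tcp_pos: [0.402, -0.1771, 0.0565]
eef_rot: [3.131, -0.098, 0.694]
wrist_force: [-3.8, -0.1, 10.6]
gripper_width: 0.449
```

```bash
python3 chk.py 12 50 -28 30 .08; python3 - <<'E'
from h import *
b=cv2.imread('pics/wrist12.png');crop(b,230,180,430,310,4,'pics/w12f.png')
E
```

```text
12.1333 [ 0.402  -0.1771  0.0565] [ 3.131 -0.098  0.694] F [-3.8 -0.1 10.6] 0.449 [  0.9 -26.2 -15.5   0.9  -1.1  -0.2]
tip jig [ 42.5 -24.6  31.9]
[array([-0.0074, -0.003 ,  0.0011]), array([ 0.012 , -0.0182, -0.0148])]
```

View pics/w12f.png

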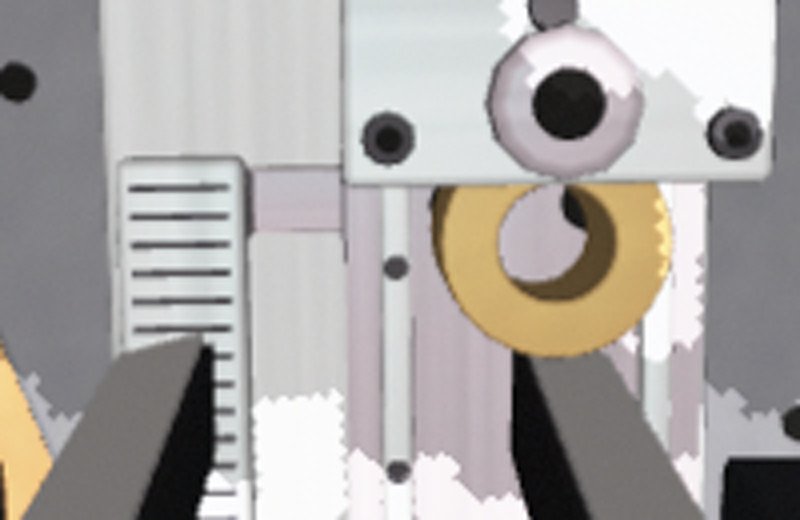

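View pics/s12c.png

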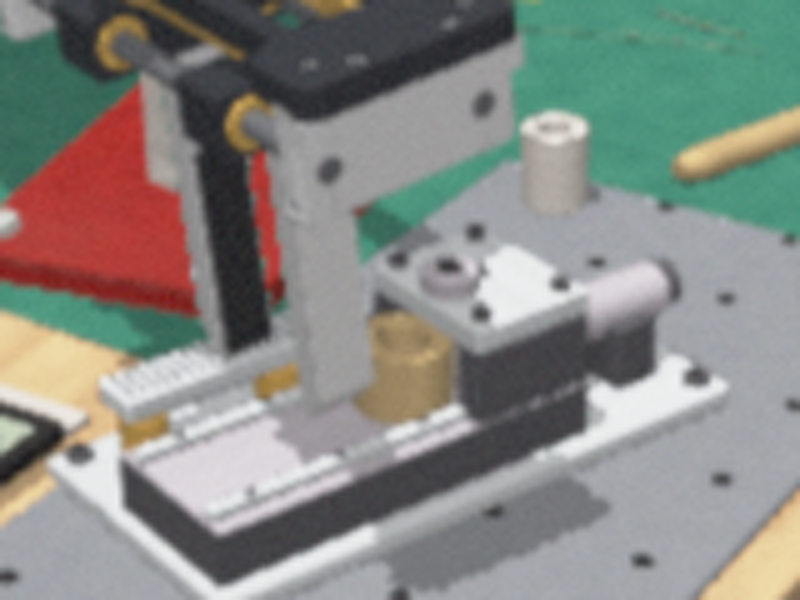

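Request:
apply_moves --claw '[44.7,44.7,44.7,44.7,44.7,44.7,44.7,44.7,44.7,44.7]' --offset '[[-0.0035,-0.0005,0.0005],[-0.0035,-0.0005,0.0005],[-0.0035,-0.0005,0.0005],[-0.0035,-0.0005,0.0005],[-0.0035,-0.0005,0.0005],[-0.0035,-0.0005,0.0005],[-0.0035,-0.0005,0.0005],[-0.003,-0.0005,0.0005],[-0.002,0,0.0005],[0,0,0.0005]]' --turn '[[0.001,-0.004,-0.003],[0.001,-0.004,-0.003],[0.001,-0.004,-0.003],[0.001,-0.004,-0.003],[0.001,-0.004,-0.003],[0.001,-0.004,-0.003],[0.001,-0.004,-0.003],[0.001,-0.003,-0.002],[0,-0.002,-0.002],[0,-0.001,-0.001]]'

```text
time_s: 13.07
tcp_pos: [0.3925, -0.1874, 0.0565]
eef_rot: [3.127, -0.099, 0.693]
wrist_force: [-5.0, -0.6, 10.8]
gripper_width: 0.448
```

```bash
python3 chk.py 13 70 -28 30 .08; python3 - <<'E'
from h import *
b=cv2.imread('pics/wrist13.png');crop(b,230,140,430,310,4,'pics/w13f.png')
E
```

```text
13.0667 [ 0.3925 -0.1874  0.0565] [ 3.127 -0.099  0.693] F [-5.  -0.6 10.8] 0.448 [  1.2 -25.6 -15.6   1.2  -1.2  -0.1]
tip jig [ 56.4 -22.9  32. ]
[array([-0.0135, -0.0046,  0.0005]), array([ 0.0159, -0.0185, -0.015 ])]
```

View pics/w13f.png

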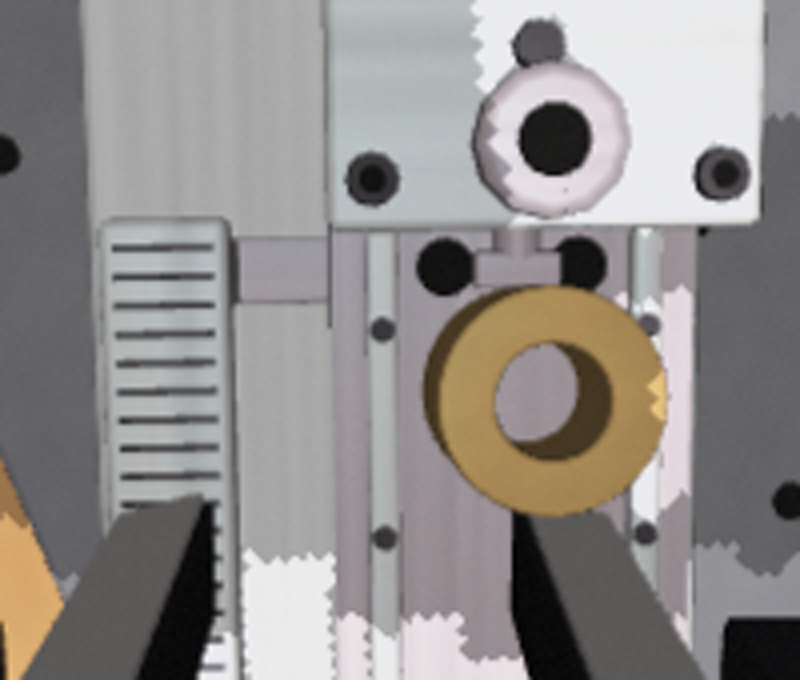

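View pics/s13c.png

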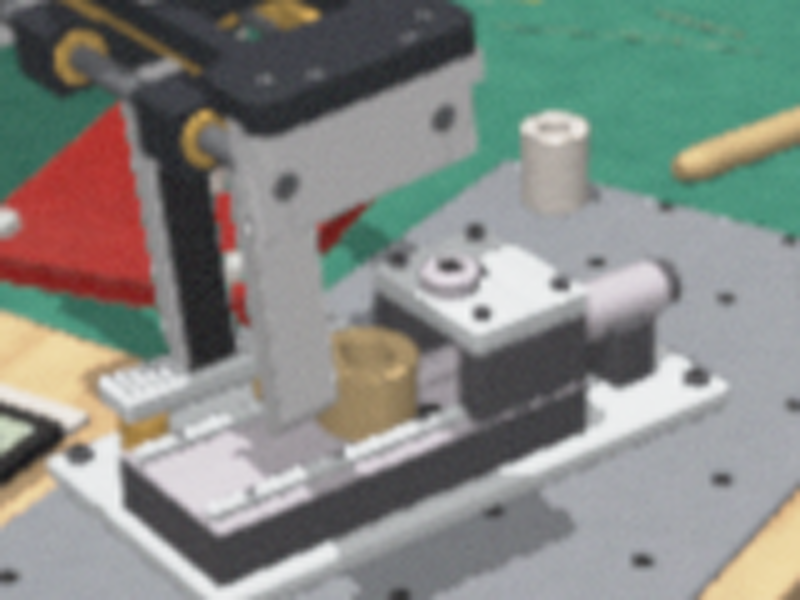

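Request:
apply_moves --claw '[44.7,44.7,44.7,44.7,44.7,44.7,44.7,44.7,44.7,44.7]' --offset '[[-0.0037,-0.0007,0.0005],[-0.0037,-0.0007,0.0005],[-0.0037,-0.0007,0.0005],[-0.0037,-0.0007,0.0005],[-0.0037,-0.0007,0.0005],[-0.0035,-0.0005,0.0005],[-0.003,-0.0005,0.0005],[-0.003,0,0.0005],[-0.002,0,0.0005],[0,0,0.0005]]' --turn '[[0.002,-0.005,-0.004],[0.002,-0.005,-0.004],[0.002,-0.005,-0.004],[0.002,-0.005,-0.004],[0.002,-0.005,-0.004],[0.002,-0.004,-0.003],[0.001,-0.003,-0.003],[0.001,-0.003,-0.002],[0,-0.002,-0.002],[0,-0.001,-0.001]]'

```text
time_s: 14.0
tcp_pos: [0.3844, -0.1959, 0.0565]
eef_rot: [3.129, -0.1, 0.697]
wrist_force: [-4.7, -0.5, 10.6]
gripper_width: 0.448
```

```bash
python3 chk.py 14 74 -26 30 .08; python3 - <<'E'
from h import *
b=cv2.imread('pics/wrist14.png');crop(b,230,140,430,310,4,'pics/w14f.png')
E
```

```text
14.0 [ 0.3844 -0.1959  0.0565] [ 3.129 -0.1    0.697] F [-4.7 -0.5 10.6] 0.448 [  1.1 -25.4 -15.4   1.3  -1.2  -0.1]
tip jig [ 68.1 -21.8  31.9]
[array([-0.0057, -0.0039,  0.0012]), array([ 0.0136, -0.0196, -0.0119])]
```

View pics/w14f.png

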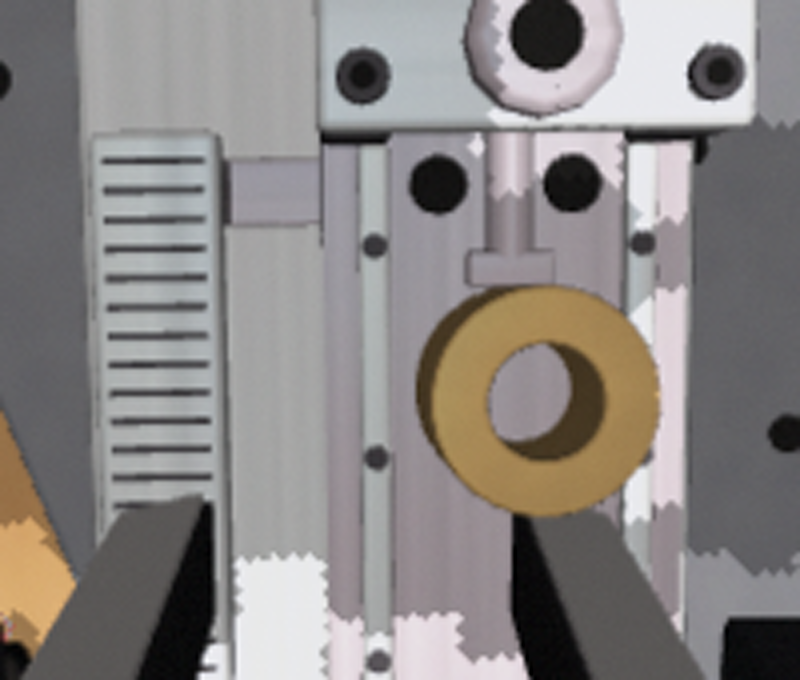

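View pics/s14c.png

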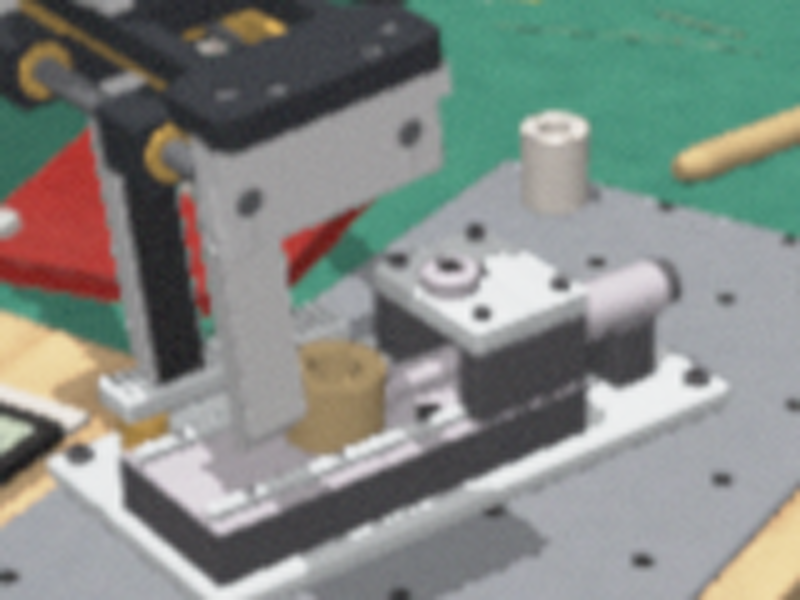

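Request:
apply_moves --claw '[44.7,44.7,44.7,44.7,44.7,44.7,44.7,44.7,44.7,44.7]' --offset '[[-0.003,-0.0007,0.0005],[-0.003,-0.0007,0.0005],[-0.003,-0.0007,0.0005],[-0.003,-0.0007,0.0005],[-0.003,-0.0005,0.0005],[-0.002,0,0.0005],[0,0,0.0005],[0,0,0.0005],[0,0,0.0005],[0,0,0.0005]]' --turn '[[0.002,-0.005,-0.004],[0.002,-0.005,-0.004],[0.002,-0.005,-0.004],[0.002,-0.004,-0.003],[0.001,-0.003,-0.003],[0,-0.002,-0.001],[0,-0.001,-0.001],[0,-0.001,-0.001],[0,-0.001,-0.001],[0,-0.001,-0.001]]'

```text
time_s: 14.93
tcp_pos: [0.3816, -0.199, 0.0564]
eef_rot: [3.13, -0.098, 0.703]
wrist_force: [-3.6, 0.9, 12.0]
gripper_width: 0.451
```

```bash
python3 chk.py 15 74 -26 60 .08; python3 - <<'E'
from h import *
b=cv2.imread('pics/wrist15.png');crop(b,230,140,430,310,4,'pics/w15f.png')
E
```

```text
14.9333 [ 0.3816 -0.199   0.0564] [ 3.13  -0.098  0.703] F [-3.6  0.9 12. ] 0.451 [  0.2 -25.2 -15.1   0.6  -1.1  -0. ]
tip jig [ 72.3 -21.3  31.8]
[array([ 0.0014, -0.0041, -0.0282]), array([ 0.0125, -0.0181, -0.0052])]
```

View pics/w15f.png

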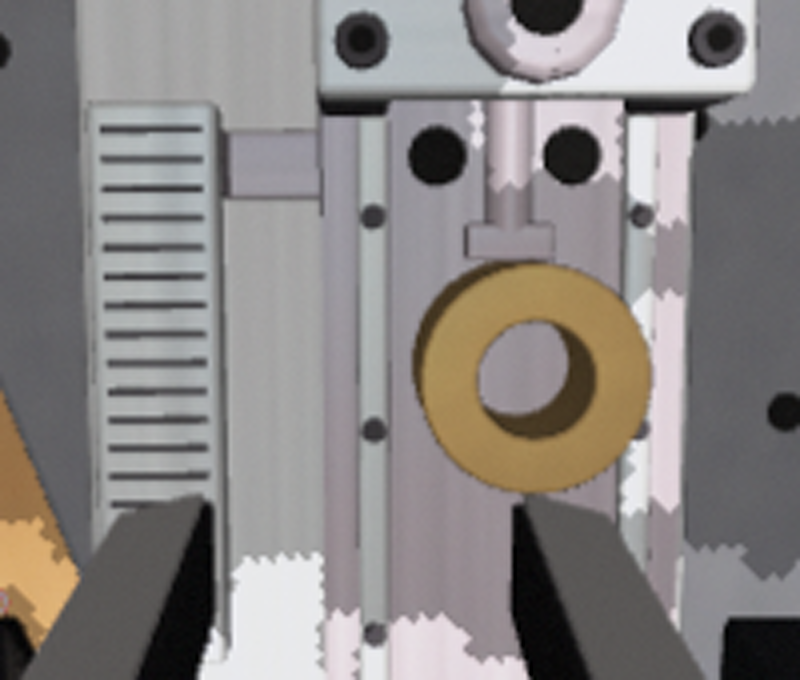

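View pics/s15c.png

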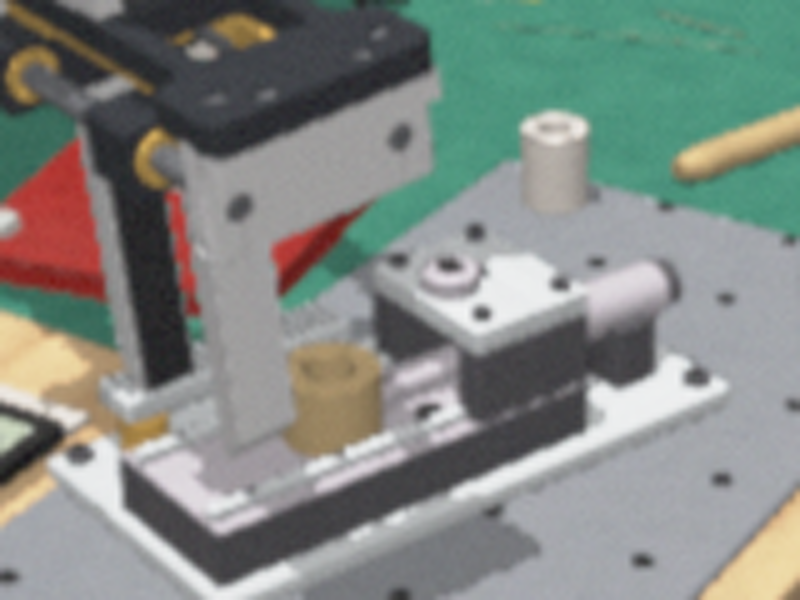

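```bash
python3 - <<'E'
from h import *
from fk import *
from rig import robot
sc=robot.camera_info('scene')
# bush top ellipse: left 287,right 382 at y~368 ; centre ~ (334,370)
for uv in((334,369),(330,365)): print(toJ(atz(sc,210+uv[0]/5,200+uv[1]/5,jig[2]+.048)).round(1))
w=robot.camera_info('wrist')
for uv in((537,377),): print('w',toJ(atz(w,230+uv[0]/4+3,140+uv[1]/4,jig[2]+.048)).round(1))
print('roof',toJ(atz(w,230+320/4+3,140+97/4,jig[2]+.058)).round(1),'pinhole',toJ(atz(w,230+437/4+3,140+156/4,jig[2]+.026)).round(1))
E
```

```text
[44.7  1.5 48. ]
[44.3 -1.1 48. ]
w [44.2  1.3 48. ]
roof [ 10. -26.  58.] pinhole [15.4 -9.9 26. ]
```

Request:
apply_moves --claw '[44.7,44.7,44.7,44.7,44.7,44.7,44.7,44.7,44.7,44.7]' --offset '[[-0.002,0,0],[-0.001,0,-0.002],[-0.0005,0,-0.003],[-0.0005,0,-0.004],[-0.0005,0,-0.005],[-0.0005,0,-0.006],[-0.0005,0,-0.007],[-0.0005,0,-0.008],[0,0,-0.008],[0,0,-0.004]]' --turn '[[0,0,0],[0,0,0],[0,0,0],[0,0,0],[0,0,0],[0,0,0],[0,0,0],[0,0,0],[0,0,0],[0,0,0]]'

```text
time_s: 15.87
tcp_pos: [0.3731, -0.2051, 0.1057]
eef_rot: [3.131, -0.1, 0.701]
wrist_force: [-0.2, -0.3, -0.4]
gripper_width: 0.446
```

```bash
python3 chk.py 16 74 -26 60 .08
```

```text
15.8667 [ 0.3731 -0.2051  0.1057] [ 3.131 -0.1    0.701] F [-0.2 -0.3 -0.4] 0.446 [  0.1 -27.1 -18.5   0.5  -0.1  -0. ]
tip jig [ 82.6 -22.2  81.1]
[array([ 0.0068, -0.0039,  0.0218]), array([ 0.0115, -0.0203, -0.0075])]
```

View pics/s16c.png

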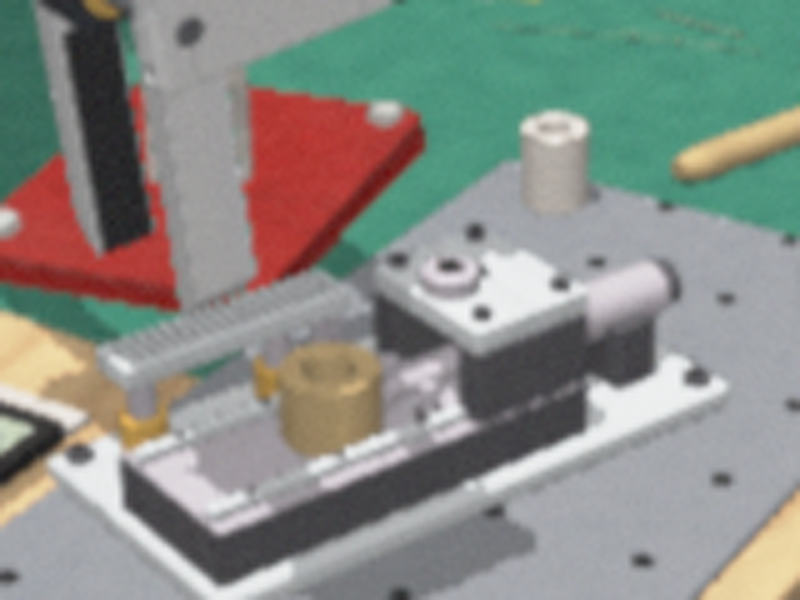

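View pics/wrist16.png

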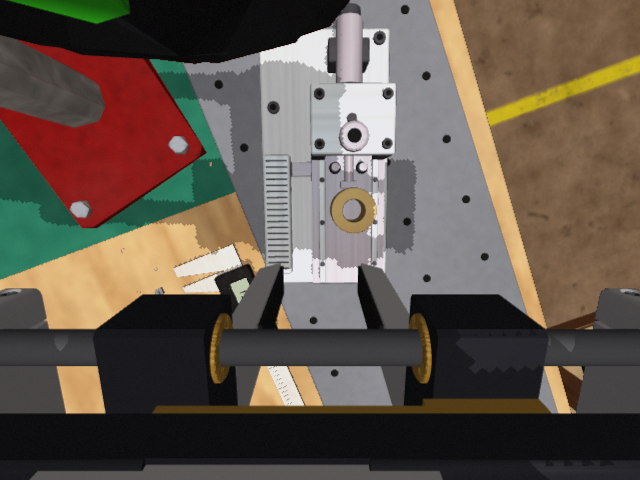

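Request:
apply_moves --claw '[44.7,44.7,44.7,44.7,44.7,44.7,44.7,44.7,44.7,44.7]' --offset '[[0,0,-0.004],[0,0,-0.006],[0,0,-0.006],[0,0,-0.006],[0,0,-0.004],[0,0,0],[0,0,0],[0,0,0],[0,0,0],[0,0,0]]' --turn '[[0,0,0],[0,0,0],[0,0,0],[0,0,0],[0,0,0],[0,0,0],[0,0,0],[0,0,0],[0,0,0],[0,0,0]]'

```text
time_s: 16.8
tcp_pos: [0.3704, -0.2063, 0.1337]
eef_rot: [3.131, -0.1, 0.701]
wrist_force: [-0.1, 0.2, -0.3]
gripper_width: 0.45
```

```bash
python3 chk.py 17; python3 - <<'E'
from h import *
from fk import *
from rig import robot
sc=robot.camera_info('scene');a=cv2.imread('pics/s16c.png');b=cv2.imread('pics/s17c.png')
print('diff bush region',cv2.absdiff(a,b)[330:460,270:390].mean())
for uv in((331,368),): print(toJ(atz(sc,210+uv[0]/5,200+uv[1]/5,jig[2]+.048)).round(1))
print(robot.hand_in())
E
```

```text
16.8 [ 0.3704 -0.2063  0.1337] [ 3.131 -0.1    0.701] F [-0.1  0.2 -0.3] 0.45 [ -0.  -26.7 -20.2   0.5  -0.1   0. ]
tip jig [ 85.5 -23.1 109.1]
diff bush region 3.0138675213675215
[45.1  0.5 48. ]
the job is handed in; nothing more can be done
None
```

View pics/s17c.png

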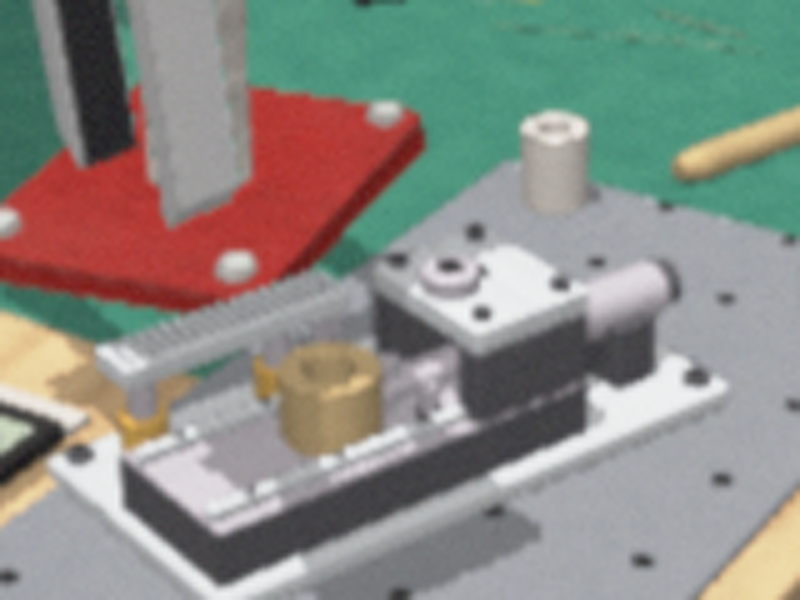

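The bush is out of the nest and standing on the track, the release bar is back up, and I handed the job in at about 16.8 s of the 35 s; hand-in gave no verdict.

**What I did:** One fingertip pressed the bar down with about 9 to 12 N. The other caught the bush after it had moved roughly 2 to 3 mm. I then eased it out with the bar held down until the ejector stopped and a small gap opened ahead of the bush. After that I moved the fingers forward and lifted them clear.

**Last checks:**
- **Bush:** it stands upright about 45 mm out by the scene camera. The two readings taken just before the lift gave 44.2 to 44.7 mm.
- **Bar and catch pins:** both are seen back up in the last pictures.
- **Robot:** the wrist force is near zero and the tips are about 109 mm above the jig's foot, touching nothing.
- **Bystanders:** the small bush looks unmoved. I saw no contact with the cap or the drift rod, but I did not measure them at the end.

**Uncertain or in disagreement:**
- **Ejector and bar travel:** I judged both from pictures and tip height, not from a reading. The bar went down about 9 to 11 mm.
- **Wrist camera:** it read about 2.5 mm off sideways against the fingertips, and I corrected for that.
- **Slow, twisting slide:** while I slid along the bar the arm covered only about half of each commanded step, and the tool twisted up to about 0.02 rad.
- **Clearance to the bow beside the jig:** the arm passed close to the bow held in the vise. I estimated a clear gap from the pictures and saw no sign of contact in the forces.

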